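# Turn the dial plates over and set them on the engraving jig

### The job

The dial plates on the cutting mat are engraved on one face. Lay them all together in the lanes of the turnover board's hinged tray, long sides along the lanes, and swing the tray right over so that they slide down and tumble onto their engraved faces on the fixed felt bed; then lay the tray back down flat. Turn each plate until the flat of its hole matches that of a free post on the engraver's jig and drop it fully down over the post, engraved face down, one plate to a post, and leave the other things on the desk where they are.

Things in the scene. Friction and masses are not known exactly. Their poses are not given: they have to be found in the camera images.
- plate_a: wooden dial plate, 54 mm (its x) x 44 mm (its y) x 8 mm thick, 30 g. Origin: centre of its D-shaped bore and of the plate, at mid thickness. Bore: radius 10.4 mm with one flat, 3.2 mm from the centre on the +x side. Face +z carries the burnt scale (dark ticks and a bar), face -z is plain. It starts engraved face up, flat on the cutting mat (3 mm thick); any one may be absent.
- plate_b: wooden dial plate, the same as plate_a; it may be absent.
- plate_c: wooden dial plate, the same as plate_a; it may be absent.
- plate_d: wooden dial plate, the same as plate_a; it may be absent.
- turner: pine turnover board (fixed), 230 x 254 mm: hinged tray on its -x side, felt bed on its +x side. Origin: on the desk under the middle of the hinge line; x points from tray to bed, y along the hinge, z up. The hinge axis is 24 mm above the desk. From x = 0 to 12 mm runs a gutter (floor 24 mm above the desk), then a 10 mm step up to the bed.
- tray (a joint): swing of the tray about the hinge line, rad: 0 flat, growing as its outer edge rises, 2.1 at the stop, leaning over the bed, where it stays; let go short of upright it falls back. It swings freely (450 g). Plates slide down the lanes at 0.45 to 0.7 rad, stand on edge in the gutter when the tray is upright and topple onto the bed as it goes on to the stop.
- tray_floor (a point): middle of the tray's felt floor, turning with the tray (axes the turner's when flat, 24 mm above the desk). Floor: 56 mm either way along x (hinge at +x, a 12 mm high wall at -x), 106 mm along y. Three ribs, 4 mm wide and 10 mm high, part it into four lanes 50 mm wide, centred at y = -81, -27, +27 and +81 mm; the ribs stop 20 mm short of the hinge.
- tray_bar (a point): middle of the tray's steel pull bar, turning with the tray: round, 10 mm thick, 120 mm long along y, 45 mm clear of the tray's outer wall, 162 mm from the hinge line and 14 mm above the level of the tray floor (38 mm above the desk when flat). It can be pinched from above and turns in the grip.
- bed (a point): middle of the top face of the fixed felt bed, 34 mm above the desk, with the turner's axes: 112 mm along x, 226 mm along y, an end lip at +x standing 6 mm higher than it; its sides (wooden cheeks 8 mm wide, flush with it) and the gutter side are open.
- jig: engraving jig: white plate 170 mm (x) x 124 mm (y) x 6 mm, fixed on the engraver's bed, with four D-posts at x = -48 and +48 mm, y = -31 and +31 mm. Origin: centre of its underside, 10 mm above the desk; z up.
- post_1 (a point): D-shaped steel post of the jig (at -x, -y). Point: on its axis at the jig's top face; axes those of the jig, z up. Radius 9 mm, its flat 1.8 mm from the axis on the -x side; 12.5 mm tall, the top 4 mm tapering in by 1.4 mm. A plate goes down only with its bore's flat on the post's flat side (so engraved face down, the plate's x along the post's -x); seated, its origin is 4 mm above this point.
- post_2 (a point): post at -x, +y of the same jig; as post_1.
- post_3 (a point): post at +x, -y of the same jig; as post_1.
- post_4 (a point): post at +x, +y of the same jig; as post_1.
- engraver: desktop laser engraver (fixed): black frame 400 mm (x) x 360 mm (y), 48 mm high, round a steel bed 10 mm above the desk. Its crossbeam is parked on the +x side, 149 mm beyond the centre; the beam's end plates and motors (up to 150 mm tall, 10 mm outside the frame) and the head at the +y side reach to 105 mm from the centre. Origin: on the desk, middle of the frame.
- tumbler: green glass tumbler, 95 mm tall, 72 mm across, standing upright; a bystander. Origin: centre of its foot.
- cartridge_1: black plastic tape cartridge, about 74 x 40 x 18 mm, lying flat; a bystander. Origin: centre of its underside.
- cartridge_2: second black plastic tape cartridge, the same as cartridge_1; a bystander.
- acrylic_box: smoked acrylic box 80 x 80 x 55 mm with a black twist cap, 73 mm tall in all; a bystander. Origin: centre of its underside.
- protractor: stainless steel alignment protractor, half disc of 60 mm radius, 3 mm thick, lying flat; a bystander. Origin: middle of its straight edge.
- tape_roll: roll of paper tape, 56 mm across, 24 mm tall, lying flat; a bystander. Origin: centre of its underside.
Not all that is in view belongs to the job. What is shaped like the plate_a but green is not meant.

How it is judged (in metres and radians):
On the way, in this order (a step that is already met when the one before it is completed fails the run):
1. all plates present lie in the lanes of the tray, long sides along the lanes, and the tray is down (value of joint tray below 0.1 rad and x of plate_a in the frame of tray_floor between -0.056 and 0.06 m and y of plate_a in the frame of tray_floor between -0.108 and 0.108 m and z of plate_a in the frame of tray_floor between 0 and 0.012 m and angle between the x axis of each of plate_a, plate_b, plate_c, plate_d and the x axis of tray_floor, either way round below 0.3 rad and (y of plate_a in the frame of tray_floor between -0.093 and -0.069 m or y of plate_a in the frame of tray_floor between -0.039 and -0.015 m or y of plate_a in the frame of tray_floor between 0.015 and 0.039 m or y of plate_a in the frame of tray_floor between 0.069 and 0.093 m) and x of plate_b in the frame of tray_floor between -0.056 and 0.06 m and y of plate_b in the frame of tray_floor between -0.108 and 0.108 m and z of plate_b in the frame of tray_floor between 0 and 0.012 m and (y of plate_b in the frame of tray_floor between -0.093 and -0.069 m or y of plate_b in the frame of tray_floor between -0.039 and -0.015 m or y of plate_b in the frame of tray_floor between 0.015 and 0.039 m or y of plate_b in the frame of tray_floor between 0.069 and 0.093 m) and x of plate_c in the frame of tray_floor between -0.056 and 0.06 m and y of plate_c in the frame of tray_floor between -0.108 and 0.108 m and z of plate_c in the frame of tray_floor between 0 and 0.012 m and (y of plate_c in the frame of tray_floor between -0.093 and -0.069 m or y of plate_c in the frame of tray_floor between -0.039 and -0.015 m or y of plate_c in the frame of tray_floor between 0.015 and 0.039 m or y of plate_c in the frame of tray_floor between 0.069 and 0.093 m) and x of plate_d in the frame of tray_floor between -0.056 and 0.06 m and y of plate_d in the frame of tray_floor between -0.108 and 0.108 m and z of plate_d in the frame of tray_floor between 0 and 0.012 m and (y of plate_d in the frame of tray_floor between -0.093 and -0.069 m or y of plate_d in the frame of tray_floor between -0.039 and -0.015 m or y of plate_d in the frame of tray_floor between 0.015 and 0.039 m or y of plate_d in the frame of tray_floor between 0.069 and 0.093 m)), for 0.2 s.
2. the tray is tilted with all the plates in it (value of joint tray above 0.3 rad and x of plate_a in the frame of tray_floor between -0.056 and 0.06 m and y of plate_a in the frame of tray_floor between -0.108 and 0.108 m and z of plate_a in the frame of tray_floor between 0 and 0.012 m and x of plate_b in the frame of tray_floor between -0.056 and 0.06 m and y of plate_b in the frame of tray_floor between -0.108 and 0.108 m and z of plate_b in the frame of tray_floor between 0 and 0.012 m and x of plate_c in the frame of tray_floor between -0.056 and 0.06 m and y of plate_c in the frame of tray_floor between -0.108 and 0.108 m and z of plate_c in the frame of tray_floor between 0 and 0.012 m and x of plate_d in the frame of tray_floor between -0.056 and 0.06 m and y of plate_d in the frame of tray_floor between -0.108 and 0.108 m and z of plate_d in the frame of tray_floor between 0 and 0.012 m).
3. all plates have tumbled onto the bed and lie engraved face down (x of plate_a in the frame of bed between -0.06 and 0.06 m and y of plate_a in the frame of bed between -0.113 and 0.113 m and z of plate_a in the frame of bed between 0 and 0.008 m and angle between each of plate_a, plate_b, plate_c, plate_d's own z axis and vertical above 2.95 rad and x of plate_b in the frame of bed between -0.06 and 0.06 m and y of plate_b in the frame of bed between -0.113 and 0.113 m and z of plate_b in the frame of bed between 0 and 0.008 m and x of plate_c in the frame of bed between -0.06 and 0.06 m and y of plate_c in the frame of bed between -0.113 and 0.113 m and z of plate_c in the frame of bed between 0 and 0.008 m and x of plate_d in the frame of bed between -0.06 and 0.06 m and y of plate_d in the frame of bed between -0.113 and 0.113 m and z of plate_d in the frame of bed between 0 and 0.008 m), for 0.2 s.
At the end, for the whole second after the job is handed in: Every plate present is over a post with its engraved face down (within 0.12 rad of level), fully down (origin less than 5.8 mm above the jig's top face), centred within 5 mm and turned within 0.3 rad of the post, released and at rest; the tray lies back flat (joint below 0.1 rad) (((horizontal distance between plate_a and post_1 below 0.005 m and z of plate_a in the frame of post_1 below 0.0058 m and angle between the x axis of plate_a and the x axis of post_1, either way round below 0.3 rad) or (horizontal distance between plate_a and post_2 below 0.005 m and z of plate_a in the frame of post_2 below 0.0058 m and angle between the x axis of plate_a and the x axis of post_2, either way round below 0.3 rad) or (horizontal distance between plate_a and post_3 below 0.005 m and z of plate_a in the frame of post_3 below 0.0058 m and angle between the x axis of plate_a and the x axis of post_3, either way round below 0.3 rad) or (horizontal distance between plate_a and post_4 below 0.005 m and z of plate_a in the frame of post_4 below 0.0058 m and angle between the x axis of plate_a and the x axis of post_4, either way round below 0.3 rad)) and angle between each of plate_a, plate_b, plate_c, plate_d's own z axis and vertical above 3.02 rad and linear speed of each of plate_a, plate_b, plate_c, plate_d below 0.02 m/s and contact force between each of plate_a, plate_b, plate_c, plate_d and the fingers below 0.2 N and ((horizontal distance between plate_b and post_1 below 0.005 m and z of plate_b in the frame of post_1 below 0.0058 m and angle between the x axis of plate_b and the x axis of post_1, either way round below 0.3 rad) or (horizontal distance between plate_b and post_2 below 0.005 m and z of plate_b in the frame of post_2 below 0.0058 m and angle between the x axis of plate_b and the x axis of post_2, either way round below 0.3 rad) or (horizontal distance between plate_b and post_3 below 0.005 m and z of plate_b in the frame of post_3 below 0.0058 m and angle between the x axis of plate_b and the x axis of post_3, either way round below 0.3 rad) or (horizontal distance between plate_b and post_4 below 0.005 m and z of plate_b in the frame of post_4 below 0.0058 m and angle between the x axis of plate_b and the x axis of post_4, either way round below 0.3 rad)) and ((horizontal distance between plate_c and post_1 below 0.005 m and z of plate_c in the frame of post_1 below 0.0058 m and angle between the x axis of plate_c and the x axis of post_1, either way round below 0.3 rad) or (horizontal distance between plate_c and post_2 below 0.005 m and z of plate_c in the frame of post_2 below 0.0058 m and angle between the x axis of plate_c and the x axis of post_2, either way round below 0.3 rad) or (horizontal distance between plate_c and post_3 below 0.005 m and z of plate_c in the frame of post_3 below 0.0058 m and angle between the x axis of plate_c and the x axis of post_3, either way round below 0.3 rad) or (horizontal distance between plate_c and post_4 below 0.005 m and z of plate_c in the frame of post_4 below 0.0058 m and angle between the x axis of plate_c and the x axis of post_4, either way round below 0.3 rad)) and ((horizontal distance between plate_d and post_1 below 0.005 m and z of plate_d in the frame of post_1 below 0.0058 m and angle between the x axis of plate_d and the x axis of post_1, either way round below 0.3 rad) or (horizontal distance between plate_d and post_2 below 0.005 m and z of plate_d in the frame of post_2 below 0.0058 m and angle between the x axis of plate_d and the x axis of post_2, either way round below 0.3 rad) or (horizontal distance between plate_d and post_3 below 0.005 m and z of plate_d in the frame of post_3 below 0.0058 m and angle between the x axis of plate_d and the x axis of post_3, either way round below 0.3 rad) or (horizontal distance between plate_d and post_4 below 0.005 m and z of plate_d in the frame of post_4 below 0.0058 m and angle between the x axis of plate_d and the x axis of post_4, either way round below 0.3 rad)) and value of joint tray below 0.1 rad); the robot touches nothing.
It fails at once if a bystander is moved by more than 25 mm (distance of any of tumbler, cartridge_1, cartridge_2, acrylic_box, protractor, tape_roll from where it was at the start of the episode above 0.025 m).
Of plate_a, plate_b, plate_c, plate_d only 3 to 4 are there at a start; the rules pass over those that are not, and their reading is None.
At some moment in a run one of plate_a, plate_b, plate_c, plate_d may be knocked a few centimetres aside while the robot is not near it.
Once in a run the grip may slacken for a moment while it holds something.
It also fails if it takes over 210 s, if anything falls off the work surface, if the arm or the gripper's body presses on something with over 40 N, if the wrist force passes 120 N, or if a joint passes its speed limit or range.

### The arm

A 6-joint arm with a two-finger parallel gripper is mounted at the origin on the work surface. World frame = base frame: x ahead of the robot, y to its left, z up, the work surface at z = 0. Lengths are in m, angles in degrees, forces in N, time in s.
With the tool pointing down it reaches from about 0.375 to 0.9 m from the base axis. Payload 3.1 kg.
Tool frame: the origin (TCP) lies on the centre line of the jaws, within the pads' length; the fingertips stand 25 mm ahead of it and the grasp point (between the pads) lies 6 mm ahead of it; y points along the fingers, x is the direction in which the jaws open and shut, and the axes are right-handed (so a half turn about y gives the same grasp; the last joint's range is limited). The gripper opens to 87 mm and grips with 3 to 60 N. Pads are 19 mm wide; open, the fingers measure 117 mm over their backs; the gripper's body (75 mm by 190 mm) begins 51 mm behind the grasp point.
Start: joints at [-78.925, 30.224, 82.088, -0, 67.689, -10.227], TCP at [0.227, -0.582, 0.248] pointing down, gripper open.
Joint ranges: [-176.69, 176.69], [-43.24, 126.21], [12.49, 139.97], [-82, 262], [0, 151.66], [-163.58, 163.58]. Speed limits (degrees/s): [159.86, 159.86, 180, 180, 180, 180].

### API

Orientations are given as a 3x3 rotation matrix whose columns are the frame's x, y, z axes.
In Python, from rig import * gives the robot as it stands.
- The arm moves only by the tool play_rows, never from a script. Its argument "commands" is a list of rows, each a list of 2 entries, a list of its own where there are three numbers: the shift along the world's x, y, z in m, then the turn, a rotation vector about the world's x, y, z in rad. A call has 1 to 10 rows; each row is the pose to reach, as a shift and turn from the pose commanded when the call began; what a row does not reach only later rows make up. A row lasts 1/8 s, in which the tool goes at most 62.5 mm and 10.7 degrees, less where a joint would pass 70% of its speed; a pose out of reach is approached as far as the arm can. A call with a gripper value outside its range is refused whole. "gripper" is the finger opening in m, from 0 to 0.087, set as the call begins (left out, the last holds). The fingers move at their own pace and stop on an object; the grip force is fixed at half the most. Time passes only in rows, so rows that repeat a pose let the fingers close. It gives the time, the measured TCP pose, the force and the opening at its end, in the units of the state.
- read_state(): the state, without advancing time (a new reading comes with each control period).
- capture(name): name is "side" or "top" or "wrist"; returns a dict with "frame" (384x512x3 uint8, red, green, blue), "depth" (384x512 float32, m along the optical axis (not along the pixel's ray), 0 where there is no reading), "mtx" (3x3 intrinsics, pixels), "dist_coeffs" ([k1, k2, p1, p2, k3] as OpenCV has them; the pictures are not rectified), "cam_to_world" (4x4, takes a point from camera to world coordinates); the wrist camera has in their place "hand_eye" (4x4, takes a point from camera to tool coordinates, whose origin is the TCP and whose axes are the tool frame's). Camera axes: x right, y down, z forward; pixel columns grow to the right and rows downward; lengths in m; the calibration is good to about 2 mm. A picture is of the moment at which its call begins: read the wrist's pose just before it.
- hand_in(): hands the job in, once; it reports no verdict.
The state is a dict: "time_s": time; "joint_positions": joint angles; "qvel": joint speeds; "tau": joint torques, N m; "position": TCP position; "tcp_rot": TCP orientation; "force": force on the tool from outside, world axes, zero at the start; "moment": the same for the moment, N m; "opening": opening from 0.0 (shut) to 1.0 (fully open).
Only numpy, scipy, OpenCV 4.12 (cv2) and the standard library are available. Lean on these libraries where they do the work, as an engineer would, in place of code of your own. Each camera call takes 0.05 s, during which the arm holds its last target. There are 200 camera calls.

## Working session

There is one attempt and no reset: what is moved stays moved. The work goes in short steps, Python scripts to look and compute and a tool call to move; the robot and the scene stay as the last step left them, time stands still between calls to the robot, and variables do not carry over. Pictures are saved under pics/ and viewed, about 12 in all and at most 16, crops included, and the job is handed in when it is done.

Besides the shell and the picture viewer there is one more tool, called after "Emit:" as name(argument=value, ...), one argument or row to a line, values as JSON. play_rows: Moves the arm, as the interface text tells. Its arguments: {"type":"object","properties":{"commands":{"type":"array"},"gripper":{"type":"number"}},"required":["commands"]}

```bash
ls; mkdir -p pics
cat > h.py <<'E'
import numpy as np, cv2
from rig import *
def snap(name):
    s=read_state(); c=capture(name)
    if name=="wrist":
        T=np.eye(4);T[:3,:3]=np.array(s["tcp_rot"]);T[:3,3]=s["position"]
        c["T"]=T@np.array(c["hand_eye"])
    else: c["T"]=np.array(c["cam_to_world"])
    return c
def save(c,fn,crop=None,scale=1):
    im=c["frame"][:,:,::-1]
    if crop: im=im[crop[1]:crop[3],crop[0]:crop[2]]
    if scale!=1: im=cv2.resize(im,None,fx=scale,fy=scale,interpolation=cv2.INTER_CUBIC)
    cv2.imwrite("pics/"+fn,im)
def cloud(c):
    d=c["depth"]; h,w=d.shape
    u,v=np.meshgrid(np.arange(w),np.arange(h))
    p=cv2.undistortPoints(np.stack([u,v],-1).reshape(-1,1,2).astype(np.float64),np.array(c["mtx"]),np.array(c["dist_coeffs"])).reshape(h,w,2)
    P=np.dstack([p*d[...,None],d])
    return P@c["T"][:3,:3].T+c["T"][:3,3]
def px(c,uv,z):
    """pixels -> world at height z"""
    uv=np.atleast_2d(np.array(uv,float))
    p=cv2.undistortPoints(uv.reshape(-1,1,2),np.array(c["mtx"]),np.array(c["dist_coeffs"])).reshape(-1,2)
    r=np.c_[p,np.ones(len(p))]@c["T"][:3,:3].T; o=c["T"][:3,3]
    return o+r*((z-o[2])/r[:,2])[:,None]
def proj(c,P):
    Ti=np.linalg.inv(c["T"]); 
    return cv2.projectPoints(np.atleast_2d(np.array(P,float)),cv2.Rodrigues(Ti[:3,:3])[0],Ti[:3,3],np.array(c["mtx"]),np.array(c["dist_coeffs"]))[0].reshape(-1,2)
E
python3 - <<'E'
from h import *
s=read_state();print({k:np.round(v,3).tolist() for k,v in s.items()})
for n in("top","side"):
    c=snap(n);save(c,n+"0.png",scale=1.56);print(n,np.round(c["T"],3).tolist(),c["depth"].min(),c["depth"].max())
    np.savez(n+"0.npz",**c)
E
```

```text
pics
{'time_s': 0.0, 'joint_positions': [-78.924, 30.277, 82.159, -0.001, 67.689, -10.227], 'qvel': [-0.087, -0.091, 0.053, -0.03, -0.107, 0.039], 'tau': [0.0, -44.004, -17.659, 0.063, 0.058, -0.0], 'position': [0.227, -0.582, 0.247], 'tcp_rot': [[0.363, -0.0, 0.932], [-0.932, 0.002, 0.363], [-0.002, -1.0, 0.0]], 'force': [0.127, -0.38, -0.887], 'moment': [-0.008, 0.002, 0.0], 'opening': 0.999}
top [[0.01, -0.98, 0.199, 0.215], [-1.0, -0.008, 0.013, -0.075], [-0.011, -0.199, -0.98, 1.343], [0.0, 0.0, 0.0, 1.0]] 0.0 2.4001627
side [[-0.998, -0.023, 0.06, 0.436], [-0.063, 0.524, -0.849, 0.945], [-0.012, -0.851, -0.525, 0.668], [0.0, 0.0, 0.0, 1.0]] 0.0 3.3590412
```

View pics/top0.png

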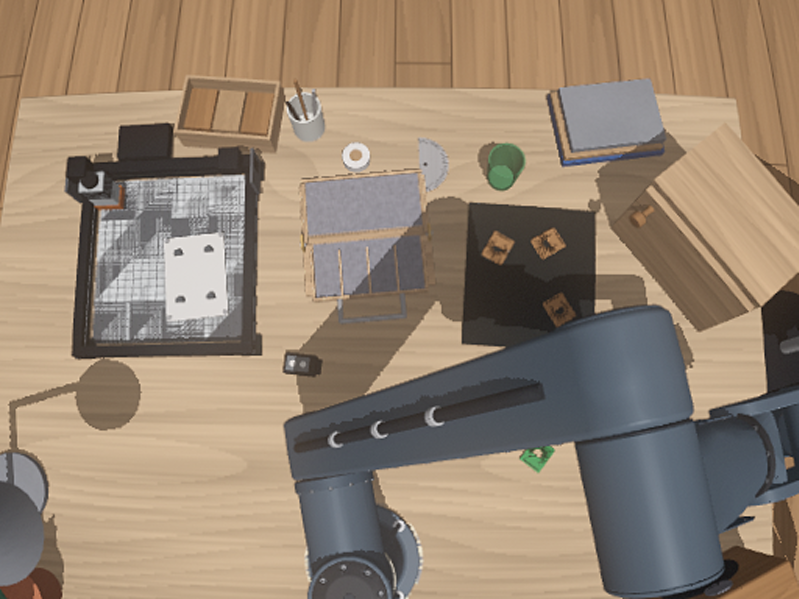

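View side.

View pics/side0.png

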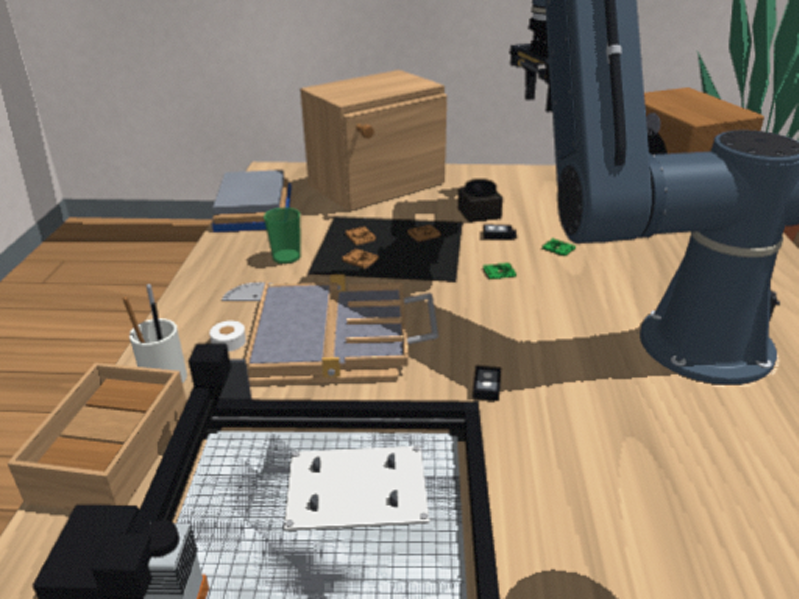

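Run:
```python
from h import *
c=dict(np.load("top0.npz"));s=1.5625
for n,uv,z in [("p1",(497,247),.011),("p2",(548,242),.011),("p3",(558,308),.011),("post",(179,252),.026),("post",(208,249),.026),("post",(180,299),.026),("post",(210,295),.026),
 ("bedTL",(302,182),.034),("bedTR",(421,170),.034),("hingeL",(303,240),.03),("hingeR",(430,235),.03),("trayBL",(315,299),.036),("trayBR",(433,290),.036),("bar",(343,322),.038),("bar",(404,317),.038),
 ("cart",(302,363),.018),("tumb",(505,165),.09),("tape",(356,155),.024),("protr",(430,165),.003),("matTL",(468,204),.003),("matTR",(596,211),.003),("engr",(262,150),.05),("engr",(260,353),.048),("engr",(73,355),.048),("boxcorner",(615,220),.15)]:
    print(n,np.round(px(c,[np.array(uv)/s],z)[0],3))
print(np.round(c["hand_eye"] if "hand_eye" in c else 0,3)); w=snap("wrist"); print(np.round(w["hand_eye"],3),np.round(w["mtx"]))
```

```text
p1 [ 0.599 -0.253  0.011]
p2 [ 0.61  -0.355  0.011]
p3 [ 0.477 -0.37   0.011]
post [0.581 0.376 0.026]
post [0.587 0.317 0.026]
post [0.486 0.366 0.026]
post [0.495 0.306 0.026]
bedTL [0.724 0.134 0.034]
bedTR [ 0.75  -0.103  0.034]
hingeL [0.605 0.127 0.03 ]
hingeR [ 0.616 -0.121  0.03 ]
trayBL [0.486 0.099 0.036]
trayBR [ 0.505 -0.126  0.036]
bar [0.442 0.044 0.038]
bar [ 0.452 -0.071  0.038]
cart [0.365 0.122 0.018]
tumb [ 0.739 -0.262  0.09 ]
tape [0.786 0.028 0.024]
protr [ 0.774 -0.122  0.003]
matTL [ 0.69  -0.198  0.003]
matTR [ 0.68  -0.459  0.003]
engr [0.786 0.215 0.05 ]
engr [0.38  0.197 0.048]
engr [0.369 0.568 0.048]
boxcorner [ 0.612 -0.451  0.15 ]
0
[[ 1.     0.001 -0.    -0.   ]
 [ 0.    -0.272  0.962 -0.138]
 [ 0.001 -0.962 -0.272  0.074]
 [ 0.     0.     0.     1.   ]] [[322.   0. 255.]
 [  0. 322. 193.]
 [  0.   0.   1.]]
```

Emit:
play_rows(
  commands=[
    [[0.323,0.262,-0.027],[0,0,-0.371]],
    [[0.323,0.262,-0.027],[0,0,-0.371]],
    [[0.323,0.262,-0.027],[0,0,-0.371]],
    [[0.323,0.262,-0.027],[0,0,-0.371]],
    [[0.323,0.262,-0.027],[0,0,-0.371]],
    [[0.323,0.262,-0.027],[0,0,-0.371]],
    [[0.323,0.262,-0.027],[0,0,-0.371]],
    [[0.323,0.262,-0.027],[0,0,-0.371]],
    [[0.323,0.262,-0.027],[0,0,-0.371]],
  ],
  gripper=0.087,
)

```text
time_s: 1.27
position: [0.5496, -0.3203, 0.2202]
tcp_rot: [[0.001, -0.001, 1.0], [-1.0, 0.0, 0.001], [-0.0, -1.0, -0.001]]
force: [0.1, -0.9, 0.1]
opening: 1.002
```

Run:
```python
from h import *
s=read_state();print(s["time_s"],np.round(s["position"],3),np.round(s["tcp_rot"],3).tolist(),np.round(s["joint_positions"],1))
c=snap("wrist");save(c,"w1.png",scale=1.56);np.savez("w1.npz",**c)
```

```text
1.275 [ 0.55 -0.32  0.22] [[0.001, -0.001, 1.0], [-1.0, 0.0, 0.001], [-0.0, -1.0, -0.001]] [-40.3  32.8  81.9  -0.   65.3  49.7]
```

View pics/w1.png

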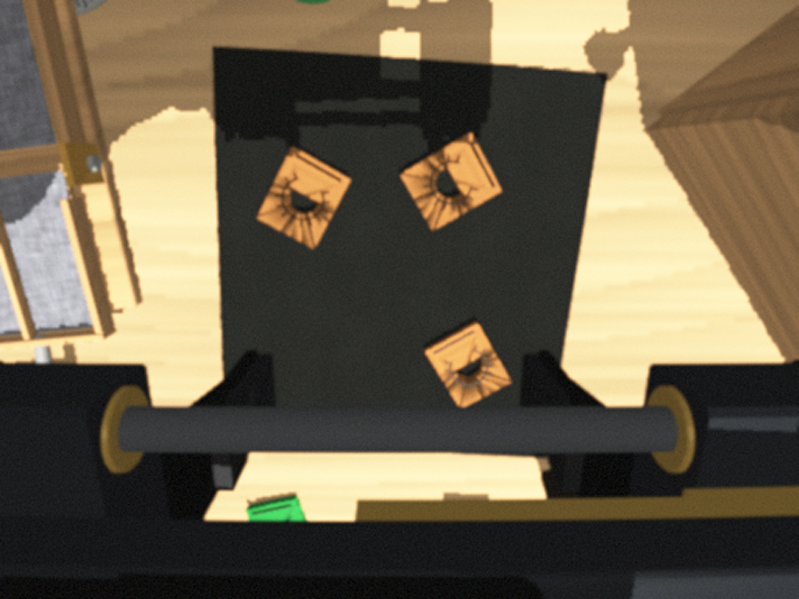

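```bash
cat >> h.py <<'E'
def plates(c,z,engr_up=True,lo=(5,90,120),hi=(22,255,255),roi=None,amin=500,dbg=False):
    """top-face segmentation by colour; returns centre, yaw (deg) of plate +x (flat side), size"""
    hsv=cv2.cvtColor(c["frame"],cv2.COLOR_RGB2HSV)
    m=cv2.inRange(hsv,lo,hi)
    if roi is not None: m=m&roi.astype(np.uint8)*255
    m=cv2.morphologyEx(m,cv2.MORPH_CLOSE,np.ones((3,3)))
    out=[]
    for k in cv2.findContours(m,cv2.RETR_EXTERNAL,cv2.CHAIN_APPROX_NONE)[0]:
        if cv2.contourArea(k)<amin: continue
        uv=k.reshape(-1,2).astype(float)
        P=px(c,uv,z)[:,:2]
        (cx,cy),(a,b),t=cv2.minAreaRect((P*1000).astype(np.float32))
        if a<b: a,b,t=b,a,t+90
        # hole: darkest pixels within 12 mm of centre
        u0=proj(c,[[cx/1000,cy/1000,z]])[0]
        h,w=m.shape; U,V=np.meshgrid(np.arange(w),np.arange(h))
        box=(abs(U-u0[0])<25)&(abs(V-u0[1])<25); 
        pu=np.c_[U[box],V[box]].astype(float); Q=px(c,pu,z)[:,:2]*1000-[cx,cy]
        g=hsv[...,2][box]; r=np.hypot(*Q.T)
        d=(r<11)&(g<70)
        off=Q[d].mean(0) if d.any() else np.zeros(2)
        ax=np.array([np.cos(np.radians(t)),np.sin(np.radians(t))])
        if off@ax>0: t+=180
        out.append((np.round([cx,cy],1),round((t+180)%360-180,1),np.round([a,b],1),np.round(off,1),int(d.sum())))
    return out
E
python3 - <<'E'
from h import *
c=dict(np.load("w1.npz"))
for p in plates(c,.011): print(*p)
P=cloud(c);u=proj(c,[[.6,-.25,.011]]);print(u, P[int(200/1.56),int(275/1.56)],P[235,250])
E
```

```text
[ 368.5 -301.2] 89.8 [282.   66.6] [0. 0.] 0
[ 474.6 -373.1] 30.6 [56.8 45.9] [-2.2 -1.9] 83
[ 597.7 -255.7] -29.5 [56.1 45.8] [-2.9  0.8] 135
[ 608.7 -356. ] -59.5 [56.1 46. ] [-1.9  2.7] 156
[ 677.8 -112.1] 5.5 [91.2 11.1] [0. 0.] 0
[ 582.5 -322.1] 90.2 [605.3 282.9] [ 0.1 -0.1] 332
[[188.57193185 124.93174582]] [ 0.59697603 -0.23692691  0.01313144] [ 0.47074442 -0.31480188  0.00300275]
```

Emit:
play_rows(
  commands=[
    [[0.07,0.32,0.05],[0,0,0]],
    [[0.07,0.32,0.05],[0,0,0]],
    [[0.07,0.32,0.05],[0,0,0]],
    [[0.07,0.32,0.05],[0,0,0]],
    [[0.07,0.32,0.05],[0,0,0]],
    [[0.07,0.32,0.05],[0,0,0]],
    [[0.07,0.32,0.05],[0,0,0]],
  ],
)

```text
time_s: 2.2
position: [0.62, -0.0007, 0.2708]
tcp_rot: [[0.001, 0.0, 1.0], [-1.0, -0.001, 0.001], [0.001, -1.0, 0.0]]
force: [0.7, 0.3, -0.2]
opening: 1.001
```

Run:
```python
from h import *
c=snap("wrist");save(c,"w2.png",scale=1.56);np.savez("w2.npz",**c)
```

```text
(no output)
```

View pics/w2.png

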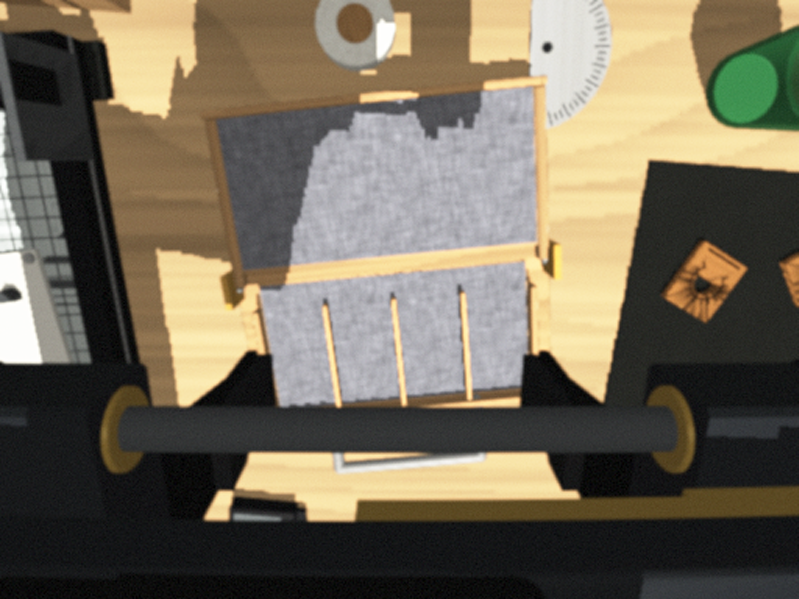

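Emit:
play_rows(
  commands=[
    [[-0.05,0.34,-0.1],[0,0,0]],
    [[-0.05,0.34,-0.1],[0,0,0]],
    [[-0.05,0.34,-0.1],[0,0,0]],
    [[-0.05,0.34,-0.1],[0,0,0]],
    [[-0.05,0.34,-0.1],[0,0,0]],
    [[-0.05,0.34,-0.1],[0,0,0]],
    [[-0.05,0.34,-0.1],[0,0,0]],
  ],
)

```text
time_s: 3.12
position: [0.5693, 0.3398, 0.1685]
tcp_rot: [[0.002, -0.003, 1.0], [-1.0, -0.001, 0.002], [0.001, -1.0, -0.003]]
force: [0.0, -0.2, -0.1]
opening: 1.005
```

Run:
```python
from h import *
c=snap("wrist");save(c,"w3.png",scale=1.56);np.savez("w3.npz",**c)
print(np.round(read_state()["joint_positions"],1))
```

```text
[ 2.110e+01  3.820e+01  8.010e+01 -1.000e-01  6.180e+01  1.111e+02]
```

View pics/w3.png

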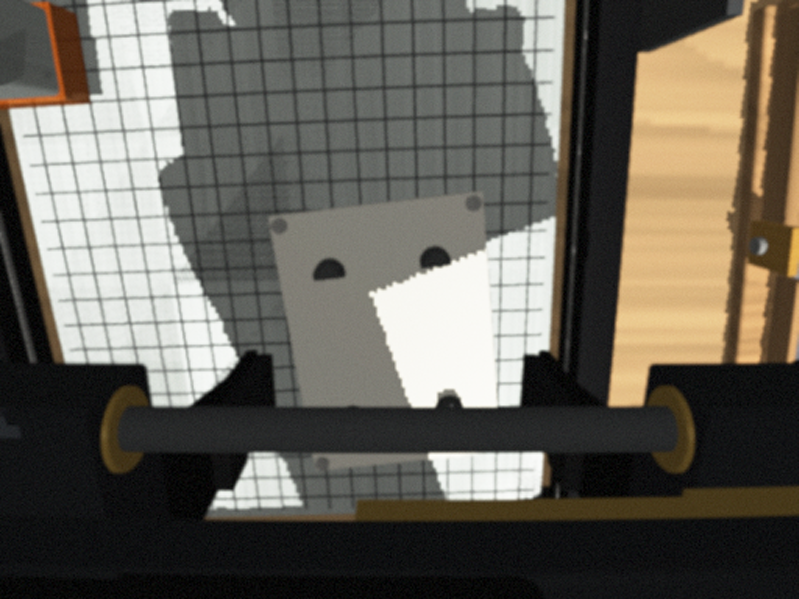

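Run:
```python
from h import *
from scipy.optimize import least_squares
S=1.5625
c=dict(np.load("w2.npz"))
obs=np.array([(326,303),(393,296),(462,289),(338,403),(404,402),(470,397)])/S
W=px(c,obs,.034)[:,:2]; M=np.array([[-20,54],[-20,0],[-20,-54],[-112,54],[-112,0],[-112,-54]])/1e3
def f(p):
    R=np.array([[np.cos(p[2]),-np.sin(p[2])],[np.sin(p[2]),np.cos(p[2])]]); return (M@R.T+p[:2]-W).ravel()
r=least_squares(f,[.6,0,.1]);print("turner",np.round(r.x,4),np.degrees(r.x[2]),np.round(r.fun.reshape(-1,2)*1e3,1).tolist())
print("bed corners",np.round(px(c,np.array([(217,122),(541,86)])/S,.036)[:,:2],3).tolist())
print("tumbler foot",px(c,[np.array((745,88))/S],0))
print("bar",np.round(px(c,np.array([(340,466),(484,455)])/S,.038),3).tolist())
c=dict(np.load("w3.npz"))
# posts: dark blob fit
obs=np.array([(279,225),(473,202),(322,463)])/S
print("jig screws",np.round(px(c,obs,.016),4).tolist())
fl=np.array([(316,279),(345,277),(421,264),(450,263)])/S
print("flat ends z=.016",np.round(px(c,fl,.016),4).tolist())
tp=np.array([(329,259),(435,246),(449,391)])/S
print("top rounds z=.0285",np.round(px(c,tp,.0285),4).tolist())
print("jig corner",np.round(px(c,np.array([(270,217),(483,192)])/S,.016),4).tolist())
c=dict(np.load("w1.npz"));P=cloud(c)
hi=(P[...,2]>.06)&(c["depth"]>0)&(P[...,0]>.4)
q=P[hi]
for x in np.arange(.45,.82,.03):
    k=q[(abs(q[:,0]-x)<.015)]; k=k[abs(k[:,1]+.32)<.3]
    k=k[(k[:,2]<.4)]
    print(round(x,2),[ (round(a,2),round(k[abs(k[:,1]-a)<.01][:,2].max(),3)) for a in np.arange(-.56,-.1,.02) if (abs(k[:,1]-a)<.01).any()])
```

```text
turner [0.6136 0.004  0.0878] 5.031514374744353 [[2.3, 1.2], [1.3, -0.6], [0.3, -1.3], [-3.8, -0.2], [-0.1, 0.3], [0.1, 0.6]]
bed corners [[0.72, 0.127], [0.744, -0.1]]
tumbler foot [[ 0.75018436 -0.2686829   0.        ]]
bar [[0.444, 0.048, 0.038], [0.455, -0.074, 0.038]]
jig screws [[0.6064, 0.4083, 0.016], [0.6197, 0.297, 0.016], [0.4489, 0.3898, 0.016]]
flat ends z=.016 [[0.5744, 0.3883, 0.016], [0.5757, 0.371, 0.016], [0.5836, 0.3261, 0.016], [0.5843, 0.3091, 0.016]]
top rounds z=.0285 [[0.589, 0.3784, 0.0285], [0.5965, 0.3191, 0.0285], [0.5079, 0.3085, 0.0285]]
jig corner [[0.611, 0.4133, 0.016], [0.6253, 0.2916, 0.016]]
0.45 []
0.48 []
0.51 []
0.54 [(np.float64(-0.56), np.float64(0.075)), (np.float64(-0.36), np.float64(0.267)), (np.float64(-0.28), np.float64(0.275))]
0.57 [(np.float64(-0.56), np.float64(0.082)), (np.float64(-0.54), np.float64(0.097)), (np.float64(-0.38), np.float64(0.309)), (np.float64(-0.36), np.float64(0.31)), (np.float64(-0.34), np.float64(0.313)), (np.float64(-0.32), np.float64(0.314)), (np.float64(-0.3), np.float64(0.313)), (np.float64(-0.28), np.float64(0.313)), (np.float64(-0.26), np.float64(0.308))]
0.6 [(np.float64(-0.54), np.float64(0.101)), (np.float64(-0.52), np.float64(0.119)), (np.float64(-0.5), np.float64(0.118)), (np.float64(-0.4), np.float64(0.279)), (np.float64(-0.38), np.float64(0.291)), (np.float64(-0.36), np.float64(0.29)), (np.float64(-0.28), np.float64(0.291)), (np.float64(-0.26), np.float64(0.291)), (np.float64(-0.24), np.float64(0.278))]
0.63 [(np.float64(-0.52), np.float64(0.117)), (np.float64(-0.5), np.float64(0.138)), (np.float64(-0.48), np.float64(0.141))]
0.66 [(np.float64(-0.52), np.float64(0.105)), (np.float64(-0.5), np.float64(0.136)), (np.float64(-0.48), np.float64(0.14))]
0.69 [(np.float64(-0.54), np.float64(0.076)), (np.float64(-0.52), np.float64(0.092))]
0.72 []
0.75 []
0.78 []
0.81 []
```

Emit:
play_rows(
  commands=[
    [[0.007,-0.06,0.03],[0,0,0.1]],
    [[0.01,-0.12,0.03],[0,0,0.25]],
    [[0.013,-0.18,0.03],[0,0,0.4]],
    [[0.015,-0.24,0.03],[0,0,0.55]],
    [[0.018,-0.3,0.03],[0,0,0.7]],
    [[0.02,-0.36,0.03],[0,0,0.85]],
    [[0.022,-0.42,0.03],[0,0,1.0]],
    [[0.024,-0.48,0.02],[0,0,1.056]],
    [[0.027,-0.54,0.0],[0,0,1.056]],
    [[0.0287,-0.5958,-0.03],[0,0,1.056]],
  ],
)

```text
time_s: 4.42
position: [0.5977, -0.2608, 0.1424]
tcp_rot: [[0.868, 0.003, 0.496], [-0.496, -0.003, 0.868], [0.004, -1.0, -0.001]]
force: [0.2, -0.3, -1.4]
opening: 0.999
```

Emit:
play_rows(
  commands=[
    [[0,0,-0.01],[0,0,0]],
    [[0,0,-0.01],[0,0,0]],
  ],
)

```text
time_s: 4.68
position: [0.5965, -0.2561, 0.1305]
tcp_rot: [[0.869, -0.003, 0.495], [-0.495, 0.002, 0.869], [-0.003, -1.0, 0.0]]
force: [-0.3, 0.2, 0.7]
opening: 1.0
```

Run:
```python
from h import *
s=read_state();print(s["time_s"],np.round(s["position"],4),np.round(s["tcp_rot"],3)[:,0])
c=snap("wrist");save(c,"w4.png",scale=1.56);np.savez("w4.npz",**c)
for p in plates(c,.011): print(*p)
```

```text
4.675 [ 0.5965 -0.2561  0.1305] [ 0.869 -0.495 -0.003]
[ 597.7 -373.9] -29.9 [51.5 22.5] [-6.3 -2.3] 85
[ 597.9 -255.4] -29.2 [55.2 45.9] [-2.6  2.1] 230
[ 612.8 -217.8] -28.7 [445.3 208.6] [0.  0.1] 597
[ 561.4 -112.2] 159.8 [176.9  64.6] [0. 0.] 0
```

Emit:
play_rows(
  commands=[
    [[0,0,-0.05],[0,0,0]],
    [[0,0,-0.09],[0,0,0]],
    [[0,0,-0.101],[0,0,0]],
    [[0,0,-0.101],[0,0,0]],
  ],
)

```text
time_s: 5.22
position: [0.5993, -0.254, 0.0312]
tcp_rot: [[0.871, 0.001, 0.491], [-0.491, -0.0, 0.871], [0.001, -1.0, -0.0]]
force: [0.5, -0.8, 0.2]
opening: 1.002
```

Emit:
play_rows(
  commands=[
    [[0,0,0],[0,0,0]],
    [[0,0,0],[0,0,0]],
    [[0,0,0],[0,0,0]],
    [[0,0,0],[0,0,0]],
    [[0,0,0],[0,0,0]],
    [[0,0,0],[0,0,0]],
  ],
  gripper=0.03,
)

```text
time_s: 5.98
position: [0.5989, -0.2547, 0.0307]
tcp_rot: [[0.871, 0.0, 0.492], [-0.492, -0.0, 0.871], [0.0, -1.0, -0.0]]
force: [-0.5, 0.8, 2.5]
opening: 0.617
```

Emit:
play_rows(
  commands=[
    [[0,0,0.05],[0,0,0]],
    [[0,0,0.08],[0,0,0]],
    [[0,0,0.08],[0,0,0]],
  ],
)

```text
time_s: 6.35
position: [0.6004, -0.2556, 0.1128]
tcp_rot: [[0.871, 0.005, 0.492], [-0.492, -0.003, 0.871], [0.006, -1.0, -0.0]]
force: [-0.9, -0.6, 0.2]
opening: 0.615
```

Run:
```python
from h import *
c=snap("wrist");save(c,"w5.png",scale=1.56)
```

```text
(no output)
```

View pics/w5.png

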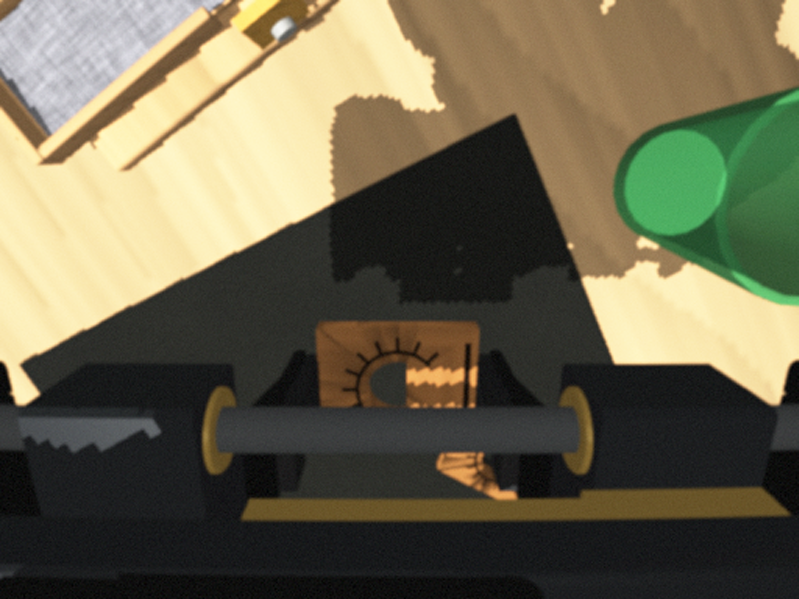

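Emit:
play_rows(
  commands=[
    [[-0.005,0.03,0],[0,0,0.1]],
    [[-0.01,0.06,0],[0,0,0.2]],
    [[-0.015,0.09,0],[0,0,0.3]],
    [[-0.02,0.12,0],[0,0,0.4]],
    [[-0.025,0.15,0],[0,0,0.5]],
    [[-0.03,0.173,0],[0,0,0.607]],
    [[-0.03,0.173,-0.03],[0,0,0.607]],
    [[-0.03,0.173,-0.03],[0,0,0.607]],
    [[-0.03,0.173,-0.03],[0,0,0.607]],
  ],
)

```text
time_s: 7.52
position: [0.5684, -0.0817, 0.0797]
tcp_rot: [[0.996, -0.001, -0.092], [0.092, 0.0, 0.996], [-0.001, -1.0, 0.001]]
force: [0.3, -0.6, -0.4]
opening: 0.615
```

Run:
```python
from h import *
s=read_state();print(np.round(s["position"],4),s["opening"])
c=snap("wrist");np.savez("w6.npz",**c)
im=c["frame"][:,:,::-1].copy()
T=np.array([.611,.0025]);a=np.radians(5.3);R=np.array([[np.cos(a),-np.sin(a)],[np.sin(a),np.cos(a)]])
for y in(-54,0,54,-106):
    for x in(-112,-20):
        u=proj(c,[[*(T+R@np.array([x,y])/1e3),.034]])[0]; cv2.circle(im,tuple(np.round(u).astype(int).tolist()),2,(0,0,255),-1)
cv2.imwrite("pics/w6.png",cv2.resize(im,None,fx=1.56,fy=1.56))
```

```text
[ 0.5684 -0.0817  0.0797] 0.6152987016942864
```

View pics/w6.png

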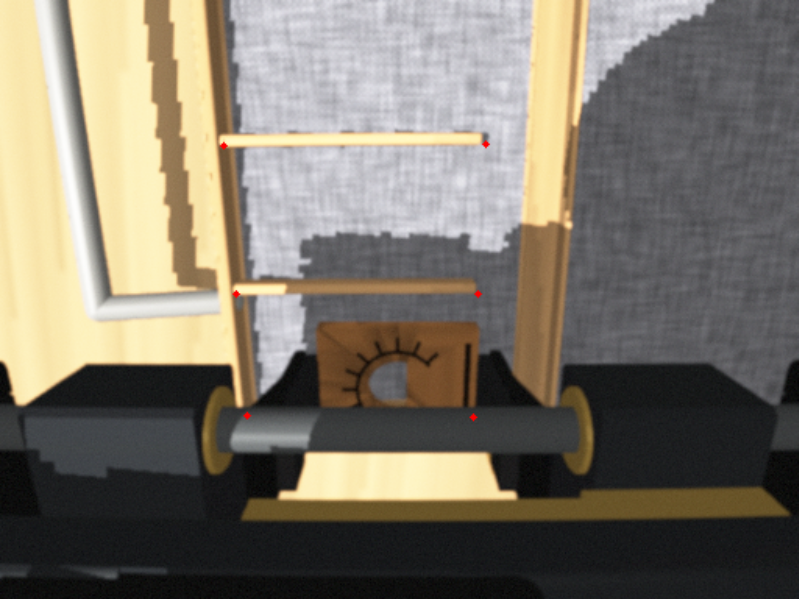

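Emit:
play_rows(
  commands=[
    [[0,0.001,-0.018],[0,0,0]],
    [[0,0.001,-0.0275],[0,0,0]],
    [[0,0.001,-0.0275],[0,0,0]],
    [[0,0.001,-0.0275],[0,0,0]],
  ],
)

```text
time_s: 8.07
position: [0.5686, -0.0806, 0.0525]
tcp_rot: [[0.996, -0.0, -0.093], [0.093, 0.0, 0.996], [-0.0, -1.0, 0.0]]
force: [-0.9, 0.4, -0.8]
opening: 0.616
```

Emit:
play_rows(
  commands=[
    [[0,0,0],[0,0,0]],
    [[0,0,0],[0,0,0]],
    [[0,0,0.03],[0,0,0]],
    [[0,0,0.07],[0,0,0]],
    [[0,0,0.07],[0,0,0]],
  ],
  gripper=0.066,
)

```text
time_s: 8.7
position: [0.571, -0.0812, 0.1259]
tcp_rot: [[0.996, 0.007, -0.093], [0.093, -0.002, 0.996], [0.007, -1.0, -0.003]]
force: [-0.3, -0.6, 0.3]
opening: 0.756
```

Run:
```python
from h import *
s=read_state();print(np.round(s["position"],4),np.round(s["tcp_rot"],3)[:,0])
c=snap("wrist");np.savez("w7.npz",**c)
for p in plates(c,.032): print(*p)
c=snap("top");np.savez("t7.npz",**c)
for p in plates(c,.011,amin=200): print(*p)
```

```text
[ 0.571  -0.0812  0.1259] [0.996 0.093 0.007]
[ 587.3 -162.2] -0.2 [138.5  24.4] [-0.7  3. ] 32
[752.2 -22.4] 96.7 [138.4  24. ] [0. 0.] 0
[482.2  -7.8] 95.7 [110.   20.7] [0. 0.] 0
[573.9 -35.2] 95.1 [187.1 108.6] [0. 0.] 0
[505.  -56.2] 55.7 [275.9 144.6] [0. 0.] 0
[  94.9 -769.4] 178.4 [383.3 170.3] [0. 0.] 0
[ 474.2 -373. ] 30.9 [54.5 46.8] [-3.1 -1.4] 13
[ 567.9 -619.5] 38.2 [314.8 113.5] [0. 0.] 0
[ 609.4 -684.8] 39.7 [335.2  20.8] [0. 0.] 0
[942.4 -49.5] 90.2 [1912.1  564.9] [0. 0.] 0
```

Emit:
play_rows(
  commands=[
    [[-0.0942,-0.2912,0.01],[0,0,0.443]],
    [[-0.0942,-0.2912,0.01],[0,0,0.443]],
    [[-0.0942,-0.2912,0.01],[0,0,0.443]],
    [[-0.0942,-0.2912,0.01],[0,0,0.443]],
    [[-0.0942,-0.2912,0.01],[0,0,0.443]],
    [[-0.0942,-0.2912,0.01],[0,0,0.443]],
    [[-0.0942,-0.2912,0.0],[0,0,0.443]],
  ],
  gripper=0.087,
)

```text
time_s: 9.68
position: [0.4739, -0.3715, 0.1217]
tcp_rot: [[0.86, -0.001, -0.509], [0.509, 0.001, 0.86], [0.0, -1.0, 0.002]]
force: [1.2, 0.8, -0.6]
opening: 0.999
```

Run:
```python
from h import *
s=read_state();print(np.round(s["position"],4),np.round(s["tcp_rot"],3)[:,0])
c=snap("wrist");np.savez("w8.npz",**c)
for p in plates(c,.011): print(*p)
```

```text
[ 0.4739 -0.3715  0.1217] [0.86  0.509 0.   ]
[ 498.7 -482.1] 31.0 [159.9  46.7] [0. 0.] 0
[ 473.5 -372.7] 30.7 [54.7 46.4] [-2.3 -0.9] 304
[ 319.  -377.8] 179.0 [81.1 48.7] [0. 0.] 0
[ 392.4 -382.6] -115.9 [256.  100.3] [ 6.9 -0.3] 165
```

Emit:
play_rows(
  commands=[
    [[0,0,-0.05],[0,0,0]],
    [[0,0,-0.085],[0,0,0]],
    [[0,0,-0.0925],[0,0,0]],
    [[0,0,-0.0925],[0,0,0]],
  ],
)

```text
time_s: 10.22
position: [0.4746, -0.3694, 0.03]
tcp_rot: [[0.859, -0.002, -0.513], [0.513, 0.002, 0.859], [-0.0, -1.0, 0.003]]
force: [1.2, -0.6, -0.4]
opening: 1.004
```

Emit:
play_rows(
  commands=[
    [[0,0,0],[0,0,0]],
    [[0,0,0],[0,0,0]],
    [[0,0,0],[0,0,0]],
    [[0,0,0],[0,0,0]],
    [[0,0,0],[0,0,0]],
    [[0,0,0],[0,0,0]],
    [[0,0,0.05],[0,0,0]],
    [[0,0,0.08],[0,0,0]],
    [[0,0,0.08],[0,0,0]],
  ],
  gripper=0.03,
)

```text
time_s: 11.35
position: [0.4757, -0.3731, 0.1127]
tcp_rot: [[0.86, 0.004, -0.511], [0.511, -0.004, 0.86], [0.001, -1.0, -0.006]]
force: [-0.8, 0.2, -1.1]
opening: 0.613
```

Emit:
play_rows(
  commands=[
    [[0.0125,0.05,0],[0,0,-0.05]],
    [[0.025,0.1,0],[0,0,-0.12]],
    [[0.0375,0.15,0],[0,0,-0.2]],
    [[0.05,0.2,0],[0,0,-0.3]],
    [[0.0625,0.25,0],[0,0,-0.4]],
    [[0.075,0.3,0],[0,0,-0.443]],
    [[0.0892,0.3458,0],[0,0,-0.443]],
    [[0.0892,0.3458,-0.03],[0,0,-0.443]],
    [[0.0892,0.3458,-0.03],[0,0,-0.443]],
  ],
)

```text
time_s: 12.48
position: [0.5612, -0.0247, 0.0775]
tcp_rot: [[0.996, -0.007, -0.094], [0.094, 0.002, 0.996], [-0.007, -1.0, 0.002]]
force: [-0.7, 0.3, 0.5]
opening: 0.613
```

```bash
cat >> h.py <<'E'
TT=np.array([.611,.0043]);TA=np.radians(5.3);TR=np.array([[np.cos(TA),-np.sin(TA)],[np.sin(TA),np.cos(TA)]])
def held(c,z):
    """yaw & centre of a held plate whose top is at z, from wrist view: report plates near the tool axis"""
    return plates(c,z,amin=800)
E
python3 - <<'E'
from h import *
s=read_state();print(np.round(s["position"],4),s["opening"])
c=snap("wrist");np.savez("w9.npz",**c);im=c["frame"][:,:,::-1].copy()
for y in(-54,0,54,-106):
    for x in(-112,-20):
        u=proj(c,[[*(TT+TR@np.array([x,y])/1e3),.034]])[0]; cv2.circle(im,tuple(np.round(u).astype(int).tolist()),2,(0,0,255),-1)
cv2.imwrite("pics/w9.png",im)
E
```

```text
[ 0.5612 -0.0247  0.0775] 0.6134898983090913
```

View pics/w9.png

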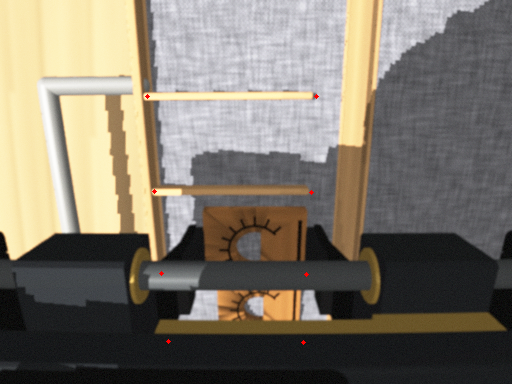

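Emit:
play_rows(
  commands=[
    [[0,0,-0.018],[0,0,0]],
    [[0,0,-0.0275],[0,0,0]],
    [[0,0,-0.0275],[0,0,0]],
    [[0,0,-0.0275],[0,0,0]],
  ],
)

```text
time_s: 13.02
position: [0.5637, -0.0263, 0.0529]
tcp_rot: [[0.996, -0.0, -0.092], [0.092, 0.0, 0.996], [-0.0, -1.0, 0.0]]
force: [0.5, 0.9, -0.1]
opening: 0.617
```

Emit:
play_rows(
  commands=[
    [[0,0,0],[0,0,0]],
    [[0,0,0],[0,0,0]],
    [[0,0,0.03],[0,0,0]],
    [[0,0,0.07],[0,0,0]],
    [[0,0,0.07],[0,0,0]],
  ],
  gripper=0.066,
)

```text
time_s: 13.65
position: [0.566, -0.0264, 0.1259]
tcp_rot: [[0.996, 0.007, -0.093], [0.093, -0.002, 0.996], [0.007, -1.0, -0.002]]
force: [0.5, -0.0, -0.5]
opening: 0.759
```

Emit:
play_rows(
  commands=[
    [[0.045,-0.3288,0.01],[0,0,-1.131]],
    [[0.045,-0.3288,0.01],[0,0,-1.131]],
    [[0.045,-0.3288,0.01],[0,0,-1.131]],
    [[0.045,-0.3288,0.01],[0,0,-1.131]],
    [[0.045,-0.3288,0.01],[0,0,-1.131]],
    [[0.045,-0.3288,0.01],[0,0,-1.131]],
    [[0.045,-0.3288,0.0],[0,0,-1.131]],
    [[0.045,-0.3288,0.0],[0,0,-1.131]],
  ],
  gripper=0.087,
)

```text
time_s: 14.65
position: [0.6071, -0.3523, 0.1202]
tcp_rot: [[0.511, -0.005, 0.86], [-0.86, 0.004, 0.511], [-0.006, -1.0, -0.002]]
force: [-0.4, 0.5, -0.6]
opening: 0.998
```

Run:
```python
from h import *
s=read_state();print(np.round(s["position"],4),np.round(s["tcp_rot"],3)[:,0])
c=snap("wrist");np.savez("w10.npz",**c)
for p in plates(c,.011): print(*p)
P=cloud(c);q=P[(P[...,2]>.05)&(c["depth"]>0)&(P[...,0]>.6)&(P[...,1]<-.42)]
print(q[:,1].max() if len(q) else None, len(q))
```

```text
[ 0.6071 -0.3523  0.1202] [ 0.511 -0.86  -0.006]
[ 558.2 -465.7] 120.6 [66.4 33.2] [0. 0.] 0
[ 608.5 -356.1] -59.2 [55.5 45.3] [-0.9  2.9] 256
[ 802.  -426.2] 98.2 [59.9 24.1] [0. 0.] 0
[ 720.4 -393. ] 72.4 [315.8 154.9] [0. 0.] 0
[ 577.4 -182.2] 177.4 [215.   30.6] [0. 0.] 0
None 0
```

Emit:
play_rows(
  commands=[
    [[0,0,-0.05],[0,0,0]],
    [[0,0,-0.085],[0,0,0]],
    [[0,0,-0.0925],[0,0,0]],
    [[0,0,-0.0925],[0,0,0]],
  ],
)

```text
time_s: 15.2
position: [0.6088, -0.353, 0.0307]
tcp_rot: [[0.51, -0.001, 0.86], [-0.86, 0.001, 0.51], [-0.001, -1.0, -0.0]]
force: [-0.5, 0.1, -0.0]
opening: 1.002
```

Emit:
play_rows(
  commands=[
    [[0,0,0],[0,0,0]],
    [[0,0,0],[0,0,0]],
    [[0,0,0],[0,0,0]],
    [[0,0,0],[0,0,0]],
    [[0,0,0],[0,0,0]],
    [[0,0,0],[0,0,0]],
    [[0,0,0.05],[0,0,0]],
    [[0,0,0.08],[0,0,0]],
    [[0,0,0.08],[0,0,0]],
  ],
  gripper=0.03,
)

```text
time_s: 16.32
position: [0.6104, -0.3561, 0.1134]
tcp_rot: [[0.508, 0.005, 0.861], [-0.861, -0.004, 0.508], [0.006, -1.0, 0.002]]
force: [-0.4, -1.0, -0.8]
opening: 0.614
```

Emit:
play_rows(
  commands=[
    [[-0.006,0.05,0],[0,0,0.15]],
    [[-0.012,0.1,0],[0,0,0.3]],
    [[-0.018,0.15,0],[0,0,0.45]],
    [[-0.025,0.2,0],[0,0,0.6]],
    [[-0.032,0.25,0],[0,0,0.75]],
    [[-0.039,0.3,0],[0,0,0.9]],
    [[-0.045,0.345,0],[0,0,1.05]],
    [[-0.05,0.3826,0],[0,0,1.131]],
    [[-0.05,0.3826,-0.03],[0,0,1.131]],
    [[-0.05,0.3826,-0.03],[0,0,1.131]],
  ],
)

```text
time_s: 17.58
position: [0.5561, 0.0287, 0.0776]
tcp_rot: [[0.996, -0.007, -0.094], [0.094, 0.001, 0.996], [-0.007, -1.0, 0.002]]
force: [-1.0, -0.4, -0.8]
opening: 0.613
```

Run:
```python
from h import *
s=read_state();print(np.round(s["position"],4),s["opening"],np.round(s["tcp_rot"],3)[:,0])
c=snap("wrist");np.savez("w11.npz",**c)
for p in plates(c,.06): print(*p)
```

```text
[0.5561 0.0287 0.0776] 0.6133443419404624 [ 0.996  0.094 -0.007]
[561.6  -6. ] 5.6 [46.2 20.3] [-2.6  9.2] 44
[564.3  84.8] 6.9 [214.9 124.1] [0. 0.] 0
[432. 118.] 84.8 [40.2  5.8] [0. 0.] 0
```

Emit:
play_rows(
  commands=[
    [[0,0,-0.018],[0,0,0]],
    [[0,0,-0.0275],[0,0,0]],
    [[0,0,-0.0275],[0,0,0]],
    [[0,0,-0.0275],[0,0,0]],
  ],
)

```text
time_s: 18.12
position: [0.5588, 0.0276, 0.0528]
tcp_rot: [[0.996, -0.0, -0.092], [0.092, -0.0, 0.996], [-0.0, -1.0, -0.0]]
force: [0.0, 0.1, -0.4]
opening: 0.613
```

Emit:
play_rows(
  commands=[
    [[0,0,0],[0,0,0]],
    [[0,0,0],[0,0,0]],
    [[0,0,0.03],[0,0,0]],
    [[0,0,0.07],[0,0,0]],
    [[-0.02,0.01,0.13],[0,0,0]],
    [[-0.04,0.01,0.17],[0,0,0]],
    [[-0.04,0.01,0.17],[0,0,0]],
    [[-0.04,0.01,0.17],[0,0,0]],
  ],
  gripper=0.066,
)

```text
time_s: 19.12
position: [0.5186, 0.0379, 0.2226]
tcp_rot: [[0.996, 0.0, -0.093], [0.093, -0.0, 0.996], [0.0, -1.0, -0.0]]
force: [1.1, -0.7, 0.2]
opening: 0.76
```

Run:
```python
from h import *
s=read_state();print(np.round(s["position"],4))
c=snap("wrist");np.savez("w12.npz",**c);save(c,"w12.png",scale=1.5)
```

```text
[0.5186 0.0379 0.2226]
```

View pics/w12.png

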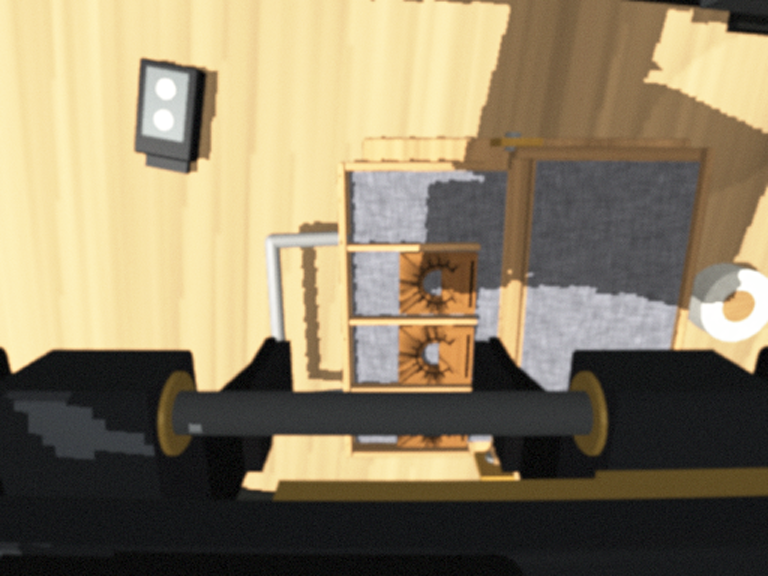

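Emit:
play_rows(
  commands=[
    [[-0.069,-0.0473,0],[0,0,0]],
    [[-0.069,-0.0473,-0.05],[0,0,0]],
    [[-0.069,-0.0473,-0.1],[0,0,0]],
    [[-0.069,-0.0473,-0.13],[0,0,0]],
    [[-0.069,-0.0473,-0.13],[0,0,0]],
    [[-0.069,-0.0473,-0.13],[0,0,0]],
  ],
  gripper=0.03,
)

```text
time_s: 19.92
position: [0.45, -0.0095, 0.0927]
tcp_rot: [[0.996, -0.001, -0.093], [0.093, 0.0, 0.996], [-0.001, -1.0, 0.0]]
force: [0.3, 0.2, 0.7]
opening: 0.35
```

Run:
```python
from h import *
s=read_state();print(np.round(s["position"],4),s["opening"])
c=snap("wrist");save(c,"w13.png",crop=(100,100,420,300),scale=1.5)
ca,sa=np.cos(TA),np.sin(TA)
th=np.r_[np.arange(0,1.2,.06),np.linspace(1.2,2.1,21)]
def pos(t): 
    x=-.162*np.cos(t)+.014*np.sin(t); z=.024+.014*np.cos(t)+.162*np.sin(t); return np.array([TT[0]+ca*x,TT[1]+sa*x,z+.006])
Q=np.array([pos(t) for t in th]); 
for i in range(0,40,10): print([[[round(float(v),4) for v in Q[i+j]-Q[i]],[0,0,0]] for j in range(1,11)])
```

```text
[ 0.45   -0.0095  0.0927] 0.3499003449712761
[[[0.0011, 0.0001, 0.0097], [0, 0, 0]], [[0.0028, 0.0003, 0.0193], [0, 0, 0]], [[0.0051, 0.0005, 0.0288], [0, 0, 0]], [[0.0079, 0.0007, 0.0381], [0, 0, 0]], [[0.0113, 0.0011, 0.0472], [0, 0, 0]], [[0.0153, 0.0014, 0.0562], [0, 0, 0]], [[0.0197, 0.0018, 0.0648], [0, 0, 0]], [[0.0247, 0.0023, 0.0732], [0, 0, 0]], [[0.0301, 0.0028, 0.0813], [0, 0, 0]], [[0.036, 0.0033, 0.089], [0, 0, 0]]]
[[[0.0064, 0.0006, 0.0074], [0, 0, 0]], [[0.0132, 0.0012, 0.0143], [0, 0, 0]], [[0.0204, 0.0019, 0.0209], [0, 0, 0]], [[0.028, 0.0026, 0.0269], [0, 0, 0]], [[0.0359, 0.0033, 0.0326], [0, 0, 0]], [[0.0442, 0.0041, 0.0377], [0, 0, 0]], [[0.0527, 0.0049, 0.0423], [0, 0, 0]], [[0.0615, 0.0057, 0.0464], [0, 0, 0]], [[0.0706, 0.0065, 0.05], [0, 0, 0]], [[0.0798, 0.0074, 0.053], [0, 0, 0]]]
[[[0.007, 0.0007, 0.0019], [0, 0, 0]], [[0.0142, 0.0013, 0.0035], [0, 0, 0]], [[0.0213, 0.002, 0.0047], [0, 0, 0]], [[0.0286, 0.0026, 0.0057], [0, 0, 0]], [[0.0358, 0.0033, 0.0063], [0, 0, 0]], [[0.0431, 0.004, 0.0065], [0, 0, 0]], [[0.0504, 0.0047, 0.0065], [0, 0, 0]], [[0.0577, 0.0053, 0.0061], [0, 0, 0]], [[0.0649, 0.006, 0.0054], [0, 0, 0]], [[0.0721, 0.0067, 0.0043], [0, 0, 0]]]
[[[0.0072, 0.0007, -0.0014], [0, 0, 0]], [[0.0142, 0.0013, -0.0031], [0, 0, 0]], [[0.0213, 0.002, -0.0051], [0, 0, 0]], [[0.0282, 0.0026, -0.0074], [0, 0, 0]], [[0.035, 0.0032, -0.01], [0, 0, 0]], [[0.0416, 0.0039, -0.013], [0, 0, 0]], [[0.0482, 0.0045, -0.0162], [0, 0, 0]], [[0.0545, 0.0051, -0.0197], [0, 0, 0]], [[0.0608, 0.0056, -0.0235], [0, 0, 0]], [[0.0668, 0.0062, -0.0276], [0, 0, 0]]]
```

View pics/w13.png

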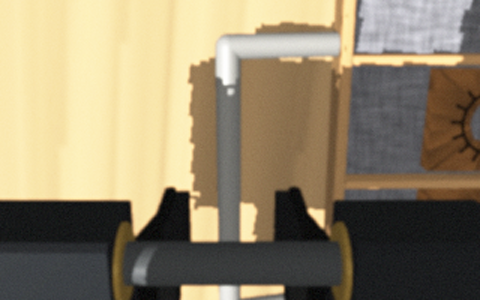

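Emit:
play_rows(
  commands=[
    [[0,0,-0.03],[0,0,0]],
    [[0,0,-0.0485],[0,0,0]],
    [[0,0,-0.0485],[0,0,0]],
    [[0,0,-0.0485],[0,0,0]],
  ],
)

```text
time_s: 20.48
position: [0.4505, -0.0096, 0.0454]
tcp_rot: [[0.996, 0.002, -0.093], [0.093, -0.001, 0.996], [0.002, -1.0, -0.001]]
force: [-0.6, -0.5, 0.5]
opening: 0.349
```

Emit:
play_rows(
  commands=[
    [[0,0,0],[0,0,0]],
    [[0,0,0],[0,0,0]],
    [[0,0,0],[0,0,0]],
    [[0,0,0],[0,0,0]],
  ],
  gripper=0.0,
)

```text
time_s: 20.98
position: [0.4487, -0.0095, 0.0447]
tcp_rot: [[0.996, -0.002, -0.093], [0.093, 0.0, 0.996], [-0.002, -1.0, 0.0]]
force: [-3.9, -2.4, 6.1]
opening: 0.099
```

Emit:
play_rows(
  commands=[
    [[0.0011,0.0001,0.0097],[0,0,0]],
    [[0.0028,0.0003,0.0193],[0,0,0]],
    [[0.0051,0.0005,0.0288],[0,0,0]],
    [[0.0079,0.0007,0.0381],[0,0,0]],
    [[0.0113,0.0011,0.0472],[0,0,0]],
    [[0.0153,0.0014,0.0562],[0,0,0]],
  ],
)

```text
time_s: 21.72
position: [0.4633, -0.008, 0.1011]
tcp_rot: [[0.996, -0.004, -0.094], [0.094, 0.0, 0.996], [-0.004, -1.0, 0.0]]
force: [-3.6, -3.4, -1.9]
opening: 0.104
```

Run:
```python
from h import *
s=read_state();print(np.round(s["position"],4),s["opening"],np.round(s["force"],1))
c=snap("side");save(c,"s1.png",crop=(130,100,330,270),scale=3)
```

```text
[ 0.4633 -0.008   0.1011] 0.10438513820687047 [-3.6 -3.4 -1.9]
```

View pics/s1.png

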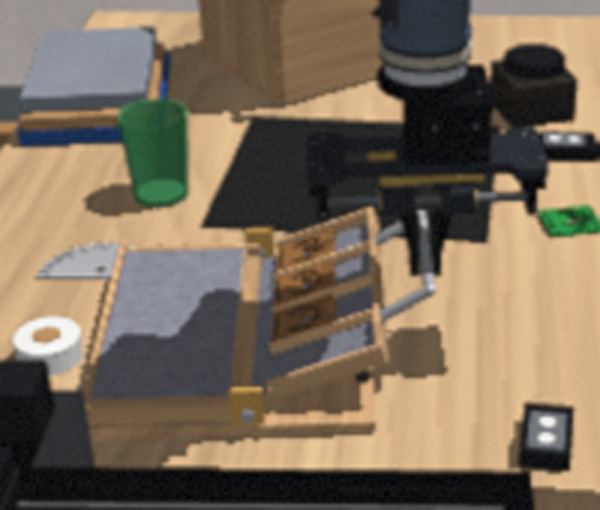

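Emit:
play_rows(
  commands=[
    [[0.0044,0.0004,0.0086],[0,0,0]],
    [[0.0094,0.0009,0.017],[0,0,0]],
    [[0.0148,0.0014,0.0251],[0,0,0]],
    [[0.0207,0.0019,0.0328],[0,0,0]],
    [[0.0207,0.0019,0.0328],[0,0,0]],
    [[0.0207,0.0019,0.0328],[0,0,0]],
  ],
)

```text
time_s: 22.52
position: [0.4828, -0.0061, 0.1338]
tcp_rot: [[0.996, -0.006, -0.094], [0.094, -0.0, 0.996], [-0.006, -1.0, 0.0]]
force: [-6.0, -5.0, 1.7]
opening: 0.101
```

Emit:
play_rows(
  commands=[
    [[0.0064,0.0006,0.0074],[0,0,0]],
    [[0.0132,0.0012,0.0143],[0,0,0]],
    [[0.0204,0.0019,0.0209],[0,0,0]],
    [[0.028,0.0026,0.0269],[0,0,0]],
    [[0.0359,0.0033,0.0326],[0,0,0]],
    [[0.0442,0.0041,0.0377],[0,0,0]],
    [[0.0527,0.0049,0.0423],[0,0,0]],
    [[0.0615,0.0057,0.0464],[0,0,0]],
    [[0.0706,0.0065,0.05],[0,0,0]],
    [[0.0798,0.0074,0.053],[0,0,0]],
  ],
)

```text
time_s: 23.78
position: [0.5645, 0.0019, 0.1887]
tcp_rot: [[0.996, -0.001, -0.093], [0.093, 0.0, 0.996], [-0.001, -1.0, 0.001]]
force: [-5.2, -0.7, 6.9]
opening: 0.101
```

Emit:
play_rows(
  commands=[
    [[0.007,0.0007,0.0019],[0,0,0]],
    [[0.0142,0.0013,0.0035],[0,0,0]],
    [[0.0213,0.002,0.0047],[0,0,0]],
    [[0.0286,0.0026,0.0057],[0,0,0]],
    [[0.0358,0.0033,0.0063],[0,0,0]],
    [[0.0431,0.004,0.0065],[0,0,0]],
    [[0.0504,0.0047,0.0065],[0,0,0]],
    [[0.0577,0.0053,0.0061],[0,0,0]],
    [[0.0649,0.006,0.0054],[0,0,0]],
    [[0.0721,0.0067,0.0043],[0,0,0]],
  ],
)

```text
time_s: 25.02
position: [0.6382, 0.009, 0.1906]
tcp_rot: [[0.996, 0.0, -0.093], [0.093, 0.002, 0.996], [0.0, -1.0, 0.002]]
force: [-0.8, 5.2, 4.7]
opening: 0.102
```

Emit:
play_rows(
  commands=[
    [[0.0072,0.0007,-0.0014],[0,0,0]],
    [[0.0142,0.0013,-0.0031],[0,0,0]],
    [[0.0213,0.002,-0.0051],[0,0,0]],
    [[0.0282,0.0026,-0.0074],[0,0,0]],
    [[0.035,0.0032,-0.01],[0,0,0]],
    [[0.0416,0.0039,-0.013],[0,0,0]],
    [[0.0482,0.0045,-0.0162],[0,0,0]],
    [[0.0545,0.0051,-0.0197],[0,0,0]],
    [[0.0608,0.0056,-0.0235],[0,0,0]],
    [[0.0668,0.0062,-0.0276],[0,0,0]],
  ],
)

```text
time_s: 26.28
position: [0.698, 0.0146, 0.1656]
tcp_rot: [[0.995, -0.017, -0.094], [0.094, 0.0, 0.996], [-0.017, -1.0, 0.002]]
force: [-24.3, 3.0, 31.0]
opening: 0.104
```

Run:
```python
from h import *
s=read_state();print(np.round(s["position"],4),s["opening"],np.round(s["force"],1))
c=snap("side");save(c,"s2.png",crop=(130,100,330,270),scale=3)
```

```text
[0.698  0.0146 0.1656] 0.10374916585057815 [-24.3   3.   31. ]
```

View pics/s2.png

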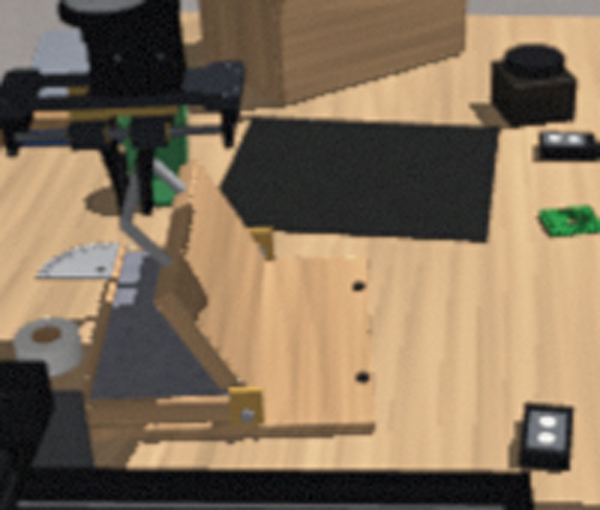

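Emit:
play_rows(
  commands=[
    [[-0.006,-0.0006,0.0041],[0,0,0]],
    [[-0.006,-0.0006,0.0041],[0,0,0]],
    [[-0.006,-0.0006,0.0041],[0,0,0]],
    [[-0.006,-0.0006,0.0041],[0,0,0]],
  ],
)

```text
time_s: 26.82
position: [0.6934, 0.0141, 0.1684]
tcp_rot: [[0.996, -0.012, -0.094], [0.094, 0.001, 0.996], [-0.012, -1.0, 0.002]]
force: [-14.6, 4.1, 16.8]
opening: 0.105
```

Emit:
play_rows(
  commands=[
    [[-0.0063,-0.0005,0.0038],[0,0,0]],
    [[-0.0126,-0.0011,0.0073],[0,0,0]],
    [[-0.0192,-0.0017,0.0105],[0,0,0]],
    [[-0.0258,-0.0024,0.0135],[0,0,0]],
    [[-0.0326,-0.003,0.0161],[0,0,0]],
    [[-0.0395,-0.0036,0.0184],[0,0,0]],
    [[-0.0466,-0.0043,0.0204],[0,0,0]],
    [[-0.0536,-0.0049,0.0221],[0,0,0]],
    [[-0.0608,-0.0056,0.0235],[0,0,0]],
  ],
)

```text
time_s: 27.95
position: [0.6389, 0.0088, 0.1902]
tcp_rot: [[0.996, 0.003, -0.092], [0.092, 0.002, 0.996], [0.004, -1.0, 0.001]]
force: [0.6, 7.0, 1.0]
opening: 0.105
```

Emit:
play_rows(
  commands=[
    [[-0.0072,-0.0007,0.0011],[0,0,0]],
    [[-0.0144,-0.0014,0.0018],[0,0,0]],
    [[-0.0217,-0.002,0.0022],[0,0,0]],
    [[-0.029,-0.0027,0.0022],[0,0,0]],
    [[-0.0363,-0.0034,0.002],[0,0,0]],
    [[-0.0435,-0.0041,0.0014],[0,0,0]],
    [[-0.0508,-0.0047,0.0004],[0,0,0]],
    [[-0.0579,-0.0054,-0.0008],[0,0,0]],
    [[-0.0651,-0.006,-0.0024],[0,0,0]],
    [[-0.0721,-0.0067,-0.0043],[0,0,0]],
  ],
)

```text
time_s: 29.2
position: [0.567, 0.0017, 0.1865]
tcp_rot: [[0.996, 0.004, -0.092], [0.092, 0.001, 0.996], [0.004, -1.0, 0.001]]
force: [-0.1, 6.0, 0.8]
opening: 0.105
```

Emit:
play_rows(
  commands=[
    [[-0.0092,-0.0009,-0.003],[0,0,0]],
    [[-0.0183,-0.0017,-0.0066],[0,0,0]],
    [[-0.0271,-0.0025,-0.0107],[0,0,0]],
    [[-0.0356,-0.0033,-0.0153],[0,0,0]],
    [[-0.0439,-0.0041,-0.0204],[0,0,0]],
    [[-0.0518,-0.0048,-0.0261],[0,0,0]],
    [[-0.0594,-0.0055,-0.0321],[0,0,0]],
    [[-0.0666,-0.0062,-0.0387],[0,0,0]],
    [[-0.0734,-0.0068,-0.0456],[0,0,0]],
    [[-0.0798,-0.0074,-0.053],[0,0,0]],
  ],
)

```text
time_s: 30.45
position: [0.4869, -0.0063, 0.1329]
tcp_rot: [[0.996, 0.003, -0.092], [0.092, -0.0, 0.996], [0.003, -1.0, -0.0]]
force: [0.9, 5.7, -0.5]
opening: 0.099
```

Emit:
play_rows(
  commands=[
    [[-0.0059,-0.0005,-0.0077],[0,0,0]],
    [[-0.0113,-0.001,-0.0158],[0,0,0]],
    [[-0.0163,-0.0015,-0.0242],[0,0,0]],
    [[-0.0207,-0.0019,-0.0328],[0,0,0]],
    [[-0.0247,-0.0022,-0.0418],[0,0,0]],
    [[-0.0281,-0.0026,-0.0509],[0,0,0]],
    [[-0.0309,-0.0028,-0.0602],[0,0,0]],
    [[-0.0332,-0.003,-0.0697],[0,0,0]],
    [[-0.0349,-0.0032,-0.0793],[0,0,0]],
    [[-0.036,-0.0033,-0.089],[0,0,0]],
  ],
)

```text
time_s: 31.7
position: [0.4492, -0.0098, 0.0436]
tcp_rot: [[0.996, -0.001, -0.093], [0.093, -0.0, 0.996], [-0.001, -1.0, -0.0]]
force: [-0.5, -2.9, -0.5]
opening: 0.093
```

Emit:
play_rows(
  commands=[
    [[0,0,0],[0,0,0]],
    [[0,0,0],[0,0,0]],
    [[0,0,0.05],[0,0,0]],
    [[0.02,0,0.1],[0,0,0]],
    [[0.06,0.02,0.15],[0,0,0]],
    [[0.1,0.03,0.18],[0,0,0]],
    [[0.15,0.04,0.18],[0,0,0]],
    [[0.17,0.04,0.18],[0,0,0]],
    [[0.17,0.04,0.18],[0,0,0]],
  ],
  gripper=0.03,
)

```text
time_s: 32.83
position: [0.6204, 0.0308, 0.2244]
tcp_rot: [[0.996, 0.001, -0.093], [0.093, -0.0, 0.996], [0.001, -1.0, -0.0]]
force: [0.6, -0.4, -0.6]
opening: 0.346
```

Run:
```python
from h import *
s=read_state();print(np.round(s["position"],4),s["opening"],np.round(s["force"],1))
c=snap("wrist");np.savez("w14.npz",**c);save(c,"w14.png",scale=1.5)
for p in plates(c,.042,lo=(5,60,90)): print(*p)
```

```text
[0.6204 0.0308 0.2244] 0.34576902076980376 [ 0.6 -0.4 -0.6]
[ 685.2 -123. ] -175.1 [455.   62.5] [1.4 3. ] 150
[673.6  72.9] 5.2 [451.8 262.8] [0. 0.] 0
[423.2  42.6] 83.7 [277.1 128.4] [0. 0.] 0
```

View pics/w14.png

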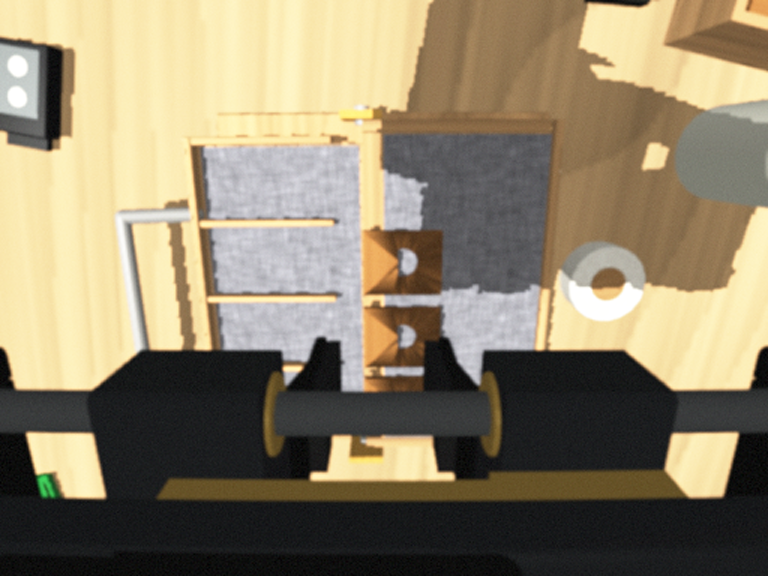

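```bash
cat >> h.py <<'E'
def bedplates(c):
    P=cloud(c);L=np.dstack([((P[...,:2]-TT)@TR)*1000,P[...,2:]*1000])
    hsv=cv2.cvtColor(c["frame"],cv2.COLOR_RGB2HSV)
    m=(c["depth"]>0)&(L[...,2]>39)&(L[...,2]<47)&(L[...,0]>-8)&(L[...,0]<130)&(abs(L[...,1])<118)&(hsv[...,1]>70)
    m=m.astype(np.uint8)*255
    for k in cv2.findContours(cv2.morphologyEx(m,cv2.MORPH_OPEN,np.ones((3,3))),cv2.RETR_EXTERNAL,cv2.CHAIN_APPROX_NONE)[0]:
        if cv2.contourArea(k)<150: continue
        Q=px(c,k.reshape(-1,2).astype(float),.042)[:,:2]*1000
        (cx,cy),(a,b),t=cv2.minAreaRect(Q.astype(np.float32))
        if a<b:a,b,t=b,a,t+90
        print("world",round(cx,1),round(cy,1),"turner",np.round(TR.T@(np.array([cx,cy])-TT*1000),1),"yaw",round((t+90)%180-90,1),"size",round(a,1),round(b,1))
E
python3 - <<'E'
from h import *
bedplates(dict(np.load("w14.npz")))
E
```

```text
world 636.9 -56.3 turner [ 20.2 -62.7] yaw 5.3 size 41.9 9.7
world 638.7 -19.3 turner [ 25.4 -26.1] yaw 5.4 size 53.8 44.5
world 735.9 16.0 turner [125.4   0.2] yaw -84.1 size 69.1 5.9
world 633.6 34.7 turner [25.3 28.2] yaw 6.3 size 53.8 44.1
world 727.6 92.5 turner [124.3  77. ] yaw -84.4 size 80.5 6.3
```

Emit:
play_rows(
  commands=[
    [[0.0135,0.004,-0.05],[0,0,0.012]],
    [[0.0135,0.004,-0.1],[0,0,0.012]],
    [[0.0135,0.004,-0.114],[0,0,0.012]],
    [[0.0135,0.004,-0.114],[0,0,0.012]],
    [[0.0135,0.004,-0.114],[0,0,0.012]],
  ],
  gripper=0.075,
)

```text
time_s: 33.5
position: [0.6344, 0.0343, 0.1125]
tcp_rot: [[0.995, 0.004, -0.105], [0.105, -0.0, 0.995], [0.004, -1.0, -0.001]]
force: [-0.6, -0.5, 1.2]
opening: 0.811
```

Run:
```python
from h import *
s=read_state();print(np.round(s["position"],4),np.round(s["tcp_rot"],3)[:,0])
c=snap("wrist");np.savez("w15.npz",**c);bedplates(c)
```

```text
[0.6344 0.0343 0.1125] [0.995 0.105 0.004]
world 640.3 -34.0 turner [ 25.7 -40.8] yaw 6.0 size 54.1 17.3
world 636.7 1.5 turner [25.3 -5.2] yaw 5.9 size 53.1 3.2
world 633.6 34.5 turner [25.3 28. ] yaw 5.9 size 53.8 44.4
world 728.3 82.1 turner [124.   66.6] yaw -84.4 size 101.7 6.7
```

Emit:
play_rows(
  commands=[
    [[0,0,-0.03],[0,0,0]],
    [[0,0,-0.0505],[0,0,0]],
    [[0,0,-0.0505],[0,0,0]],
    [[0,0,-0.0505],[0,0,0]],
  ],
)

```text
time_s: 34.05
position: [0.6334, 0.0345, 0.0602]
tcp_rot: [[0.994, 0.0, -0.105], [0.105, -0.0, 0.994], [0.0, -1.0, -0.0]]
force: [0.3, -0.5, -1.7]
opening: 0.859
```

Emit:
play_rows(
  commands=[
    [[0,0,0],[0,0,0]],
    [[0,0,0],[0,0,0]],
    [[0,0,0],[0,0,0]],
    [[0,0,0],[0,0,0]],
    [[0,0,0],[0,0,0]],
    [[0,0,0.04],[0,0,0]],
    [[0,0,0.09],[0,0,0]],
    [[0,0,0.09],[0,0,0]],
  ],
  gripper=0.03,
)

```text
time_s: 35.05
position: [0.6363, 0.0342, 0.1543]
tcp_rot: [[0.994, 0.01, -0.105], [0.105, -0.001, 0.994], [0.009, -1.0, -0.002]]
force: [-0.1, 0.7, -0.3]
opening: 0.613
```

Emit:
play_rows(
  commands=[
    [[-0.03,0.05,0],[0,0,0]],
    [[-0.049,0.1,0],[0,0,0]],
    [[-0.049,0.15,0],[0,0,0]],
    [[-0.049,0.2,0],[0,0,0]],
    [[-0.049,0.25,0],[0,0,0.01]],
    [[-0.049,0.283,-0.02],[0,0,0.01]],
    [[-0.049,0.283,-0.04],[0,0,0.01]],
    [[-0.049,0.283,-0.04],[0,0,0.01]],
    [[-0.049,0.283,-0.04],[0,0,0.01]],
  ],
)

```text
time_s: 36.17
position: [0.5844, 0.3161, 0.1095]
tcp_rot: [[0.994, -0.001, -0.113], [0.113, -0.001, 0.994], [-0.001, -1.0, -0.0]]
force: [-0.4, -0.3, -0.2]
opening: 0.613
```

Run:
```python
from h import *
s=read_state();print(np.round(s["position"],4),np.round(s["tcp_rot"],3)[:,0],s["opening"])
c=snap("wrist");np.savez("w16.npz",**c);im=c["frame"][:,:,::-1].copy()
J=np.array([.5338,.3421]);a=np.radians(6.8);R=np.array([[np.cos(a),-np.sin(a)],[np.sin(a),np.cos(a)]])
im=cv2.resize(im,None,fx=1.56,fy=1.56,interpolation=cv2.INTER_CUBIC)
def dot(x,y,z,col): 
    u=proj(c,[[*(J+R@np.array([x,y])/1e3),z]])[0]*1.56; cv2.circle(im,tuple(np.round(u).astype(int).tolist()),2,col,-1)
for sx in(-1,1):
  for sy in(-1,1):
    dot(85*sx,62*sy,.016,(0,0,255))
    for t in np.linspace(0,2*np.pi,40): 
        x,y=7.6*np.cos(t),7.6*np.sin(t); x=max(x,-.4); dot(48*sx+x,31*sy+y,.0285,(255,0,0))
cv2.imwrite("pics/w16.png",im)
```

```text
[0.5844 0.3161 0.1095] [ 0.994  0.113 -0.001] 0.6129314792328056
```

View pics/w16.png

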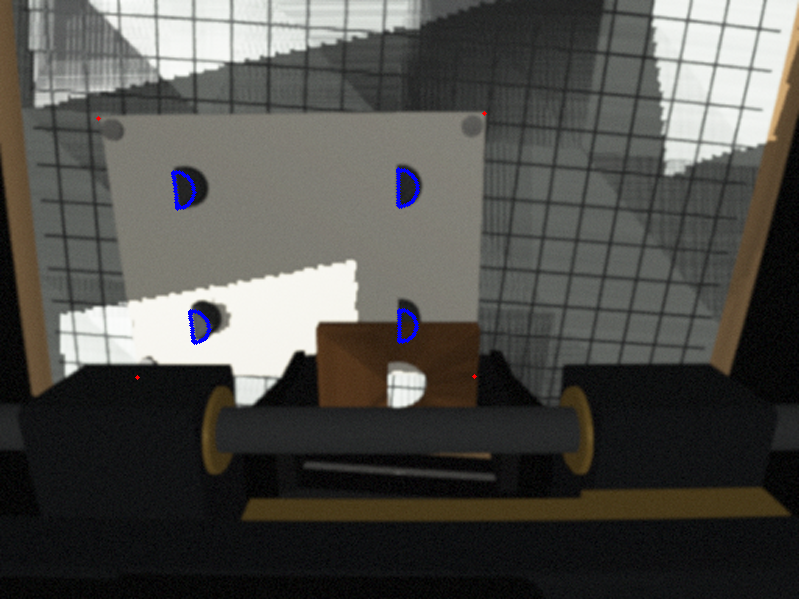

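Emit:
play_rows(
  commands=[
    [[0,0,-0.03],[0,0,0]],
    [[0,0,-0.05],[0,0,0]],
    [[0,0,-0.054],[0,0,0]],
    [[0,0,-0.058],[0,0,0]],
    [[0,0,-0.06],[0,0,0]],
    [[0,0,-0.06],[0,0,0]],
  ],
)

```text
time_s: 36.98
position: [0.5845, 0.3177, 0.0503]
tcp_rot: [[0.993, 0.001, -0.115], [0.115, 0.0, 0.993], [0.001, -1.0, 0.0]]
force: [0.7, 0.8, -1.3]
opening: 0.613
```

Run:
```python
from h import *
s=read_state();print(np.round(s["position"],4),np.round(s["force"],1),np.round(s["moment"],2),s["opening"])
```

```text
[0.5845 0.3177 0.0503] [ 0.7  0.8 -1.3] [-0.02 -0.1  -0.04] 0.6131649618122607
```

Emit:
play_rows(
  commands=[
    [[0,0,-0.003],[0,0,0]],
    [[0,0,-0.006],[0,0,0]],
    [[0,0,-0.0075],[0,0,0]],
    [[0,0,-0.0075],[0,0,0]],
    [[0,0,-0.0075],[0,0,0]],
  ],
)

```text
time_s: 37.6
position: [0.5845, 0.3177, 0.0423]
tcp_rot: [[0.993, 0.001, -0.115], [0.115, 0.0, 0.993], [0.001, -1.0, 0.0]]
force: [1.3, 0.9, -1.1]
opening: 0.615
```

Emit:
play_rows(
  commands=[
    [[0,0,0],[0,0,0]],
    [[0,0,0],[0,0,0]],
    [[0,0,0],[0,0,0]],
    [[0,0,0.04],[0,0,0]],
    [[0,0,0.09],[0,0,0]],
    [[0,0,0.11],[0,0,0]],
    [[0,0,0.11],[0,0,0]],
  ],
  gripper=0.068,
)

```text
time_s: 38.48
position: [0.5854, 0.3179, 0.1546]
tcp_rot: [[0.993, 0.004, -0.115], [0.115, 0.001, 0.993], [0.004, -1.0, 0.001]]
force: [0.8, 0.5, -0.4]
opening: 0.778
```

```bash
cat >> h.py <<'E'
JJ=np.array([.5338,.3421]);JA=np.radians(6.8);JR=np.array([[np.cos(JA),-np.sin(JA)],[np.sin(JA),np.cos(JA)]])
def jigplates(c):
    hsv=cv2.cvtColor(c["frame"],cv2.COLOR_RGB2HSV);P=cloud(c);L=((P[...,:2]-JJ)@JR)*1000
    m=(hsv[...,1]>90)&(hsv[...,0]<25)&(abs(L[...,0])<90)&(abs(L[...,1])<66)
    m=cv2.morphologyEx(m.astype(np.uint8)*255,cv2.MORPH_OPEN,np.ones((3,3)))
    for k in cv2.findContours(m,cv2.RETR_EXTERNAL,cv2.CHAIN_APPROX_NONE)[0]:
        if cv2.contourArea(k)<300: continue
        Q=px(c,k.reshape(-1,2).astype(float),.024)[:,:2]
        (cx,cy),(a,b),t=cv2.minAreaRect((Q*1000).astype(np.float32))
        mk=np.zeros(m.shape,np.uint8);cv2.drawContours(mk,[k],-1,255,-1)
        mk=cv2.erode(mk,np.ones((5,5)))&m; z=P[...,2][(mk>0)&(c["depth"]>0)]*1000
        print("jigframe",np.round(JR.T@(np.array([cx,cy])-JJ*1000),1),"size",round(a,1),round(b,1),"top z med/10/90",np.round(np.percentile(z,[50,10,90]),1))
E
python3 - <<'E'
from h import *
s=read_state();print(np.round(s["position"],4),np.round(s["force"],1),s["opening"])
c=snap("wrist");np.savez("w17.npz",**c);jigplates(c)
E
```

```text
[0.5854 0.3179 0.1546] [ 0.8  0.5 -0.4] 0.7779552706906581
jigframe [ 107.2 -166.6] size 252.6 24.1 top z med/10/90 [228.6 226.9 230.2]
jigframe [ 183.2 -114.3] size 23.8 63.4 top z med/10/90 [219.1 212.7 221.5]
jigframe [ -85.7 -112.3] size 62.6 23.0 top z med/10/90 [218.5 212.  221.1]
jigframe [ 47.3 -29.8] size 53.4 43.4 top z med/10/90 [24.7 23.9 25.5]
```

Emit:
play_rows(
  commands=[
    [[0,-0.06,0],[0,0,0]],
    [[0,-0.12,0],[0,0,0]],
    [[0,-0.18,0],[0,0,0]],
    [[0.02,-0.23,0],[0,0,0]],
    [[0.04,-0.28,0],[0,0,0]],
    [[0.0536,-0.3368,-0.02],[0,0,-0.01]],
    [[0.0536,-0.3368,-0.04],[0,0,-0.01]],
    [[0.0536,-0.3368,-0.04],[0,0,-0.01]],
    [[0.0536,-0.3368,-0.04],[0,0,-0.01]],
  ],
  gripper=0.075,
)

```text
time_s: 39.65
position: [0.6372, -0.0185, 0.1117]
tcp_rot: [[0.994, -0.002, -0.106], [0.106, 0.0, 0.994], [-0.002, -1.0, 0.001]]
force: [-0.4, -0.2, -0.4]
opening: 0.858
```

Run:
```python
from h import *
s=read_state();print(np.round(s["position"],4),np.round(s["tcp_rot"],3)[:,0])
c=snap("wrist");np.savez("w18.npz",**c);bedplates(c)
```

```text
[ 0.6372 -0.0185  0.1117] [ 0.994  0.106 -0.002]
world 645.0 -86.4 turner [ 25.5 -93.4] yaw 6.1 size 54.1 18.2
world 639.0 -19.6 turner [ 25.6 -26.4] yaw 5.7 size 53.7 45.2
world 731.3 52.4 turner [124.2  36.7] yaw -84.2 size 146.1 6.9
```

Emit:
play_rows(
  commands=[
    [[0,0,-0.03],[0,0,0]],
    [[0,0,-0.051],[0,0,0]],
    [[0,0,-0.051],[0,0,0]],
    [[0,0,-0.051],[0,0,0]],
  ],
)

```text
time_s: 40.2
position: [0.6383, -0.0187, 0.0624]
tcp_rot: [[0.994, 0.001, -0.106], [0.106, -0.0, 0.994], [0.001, -1.0, -0.0]]
force: [0.2, -0.8, -0.6]
opening: 0.86
```

Emit:
play_rows(
  commands=[
    [[0,0,0],[0,0,0]],
    [[0,0,0],[0,0,0]],
    [[0,0,0],[0,0,0]],
    [[0,0,0],[0,0,0]],
    [[0,0,0],[0,0,0]],
    [[0,0,0.04],[0,0,0]],
    [[0,0,0.09],[0,0,0]],
    [[0,0,0.09],[0,0,0]],
  ],
  gripper=0.03,
)

```text
time_s: 41.2
position: [0.6408, -0.0199, 0.1556]
tcp_rot: [[0.994, 0.009, -0.105], [0.105, -0.002, 0.994], [0.009, -1.0, -0.003]]
force: [-0.5, -0.2, 0.1]
opening: 0.613
```

Emit:
play_rows(
  commands=[
    [[-0.03,0.05,0],[0,0,0]],
    [[-0.05,0.1,0],[0,0,0]],
    [[-0.06,0.15,0],[0,0,0]],
    [[-0.0611,0.2,0],[0,0,0]],
    [[-0.0611,0.25,0],[0,0,0.015]],
    [[-0.0611,0.3,0],[0,0,0.015]],
    [[-0.0611,0.35,0],[0,0,0.015]],
    [[-0.0611,0.3984,-0.02],[0,0,0.015]],
    [[-0.0611,0.3984,-0.04],[0,0,0.015]],
    [[-0.0611,0.3984,-0.04],[0,0,0.015]],
  ],
)

```text
time_s: 42.45
position: [0.5741, 0.3778, 0.1077]
tcp_rot: [[0.993, -0.007, -0.12], [0.12, -0.004, 0.993], [-0.007, -1.0, -0.003]]
force: [-0.4, -0.6, -1.1]
opening: 0.611
```

Run:
```python
from h import *
s=read_state();print(np.round(s["position"],4),np.round(s["tcp_rot"],3)[:,0],s["opening"])
c=snap("wrist");np.savez("w19.npz",**c);save(c,"w19.png",scale=1.5)
```

```text
[0.5741 0.3778 0.1077] [ 0.993  0.12  -0.007] 0.6110177394800519
```

View pics/w19.png

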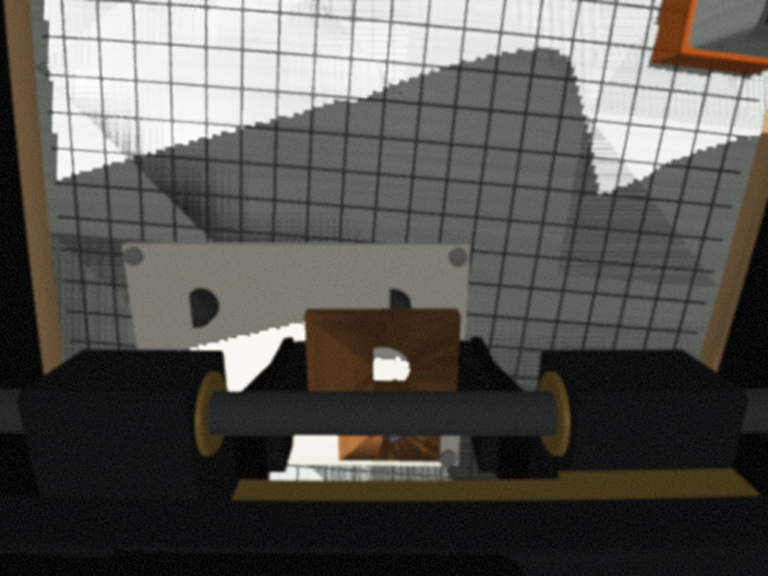

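Emit:
play_rows(
  commands=[
    [[0,0,-0.025],[0,0,0]],
    [[0,0,-0.045],[0,0,0]],
    [[0,0,-0.045],[0,0,0]],
    [[0,0,-0.045],[0,0,0]],
    [[0,0,-0.045],[0,0,0]],
  ],
)

```text
time_s: 43.12
position: [0.5775, 0.3793, 0.0675]
tcp_rot: [[0.993, 0.002, -0.12], [0.12, 0.001, 0.993], [0.002, -1.0, 0.001]]
force: [0.2, -0.8, -0.1]
opening: 0.614
```

Run:
```python
from h import *
for i in range(3):
    s=read_state();print(np.round(s["position"],4),np.round(s["force"],1),s["opening"]);capture("top")
```

```text
[0.5775 0.3793 0.0675] [ 0.2 -0.8 -0.1] 0.6139961218725695
[0.5774 0.3794 0.0674] [ 0.8 -0.4  0.6] 0.611244451443932
[0.5772 0.3794 0.0673] [ 0.7 -0.  -0.2] 0.6153049566908918
```

Emit:
play_rows(
  commands=[
    [[0,0,-0.007],[0,0,0]],
    [[0,0,-0.011],[0,0,0]],
    [[0,0,-0.0145],[0,0,0]],
    [[0,0,-0.0145],[0,0,0]],
  ],
)

```text
time_s: 43.78
position: [0.5771, 0.3794, 0.0515]
tcp_rot: [[0.993, 0.001, -0.12], [0.12, 0.001, 0.993], [0.001, -1.0, 0.001]]
force: [2.1, 0.8, -1.0]
opening: 0.614
```

Emit:
play_rows(
  commands=[
    [[0,0,-0.004],[0,0,0]],
    [[0,0,-0.008],[0,0,0]],
    [[0,0,-0.008],[0,0,0]],
    [[0,0,-0.008],[0,0,0]],
  ],
)

```text
time_s: 44.28
position: [0.5773, 0.3795, 0.0438]
tcp_rot: [[0.993, 0.001, -0.12], [0.12, 0.001, 0.993], [0.001, -1.0, 0.001]]
force: [2.5, 3.1, -1.4]
opening: 0.61
```

Run:
```python
from h import *
s=read_state();print(np.round(s["position"],4),np.round(s["force"],1),s["opening"])
```

```text
[0.5773 0.3795 0.0438] [ 2.5  3.1 -1.4] 0.609699691541496
```

Emit:
play_rows(
  commands=[
    [[0,0,0],[0,0,0]],
    [[0,0,0],[0,0,0]],
    [[0,0,0],[0,0,0]],
    [[0,0,0.04],[0,0,0]],
    [[0,0,0.09],[0,0,0]],
    [[0,0,0.11],[0,0,0]],
    [[0,0,0.11],[0,0,0]],
  ],
  gripper=0.068,
)

```text
time_s: 45.15
position: [0.5773, 0.3793, 0.1554]
tcp_rot: [[0.993, 0.003, -0.12], [0.12, 0.001, 0.993], [0.003, -1.0, 0.001]]
force: [-0.7, 0.2, 0.4]
opening: 0.782
```

Run:
```python
from h import *
c=snap("wrist");np.savez("w20.npz",**c);jigplates(c)
```

```text
jigframe [ 107.  -105.2] size 253.1 24.0 top z med/10/90 [229.4 227.7 230.9]
jigframe [187.5 -60.2] size 43.7 22.8 top z med/10/90 [221.2 218.  222.6]
jigframe [-90.9 -60. ] size 22.3 43.5 top z med/10/90 [220.8 217.7 222.1]
jigframe [ 47.4 -20.8] size 53.2 28.6 top z med/10/90 [24.7 23.9 25.5]
jigframe [47.5 32.1] size 52.4 44.3 top z med/10/90 [24.7 23.9 25.5]
```

Emit:
play_rows(
  commands=[
    [[0,-0.06,0],[0,0,0]],
    [[0,-0.12,0],[0,0,0]],
    [[0,-0.18,0],[0,0,0]],
    [[0,-0.24,0],[0,0,0]],
    [[0.02,-0.29,0],[0,0,0]],
    [[0.04,-0.34,0],[0,0,0]],
    [[0.0658,-0.39,0],[0,0,-0.015]],
    [[0.0658,-0.4533,-0.02],[0,0,-0.015]],
    [[0.0658,-0.4533,-0.042],[0,0,-0.015]],
    [[0.0658,-0.4533,-0.042],[0,0,-0.015]],
  ],
  gripper=0.075,
)

```text
time_s: 46.45
position: [0.6392, -0.0744, 0.1074]
tcp_rot: [[0.995, -0.009, -0.103], [0.103, 0.003, 0.995], [-0.009, -1.0, 0.004]]
force: [0.0, 0.4, 0.6]
opening: 0.862
```

Run:
```python
from h import *
s=read_state();print(np.round(s["position"],4),np.round(s["tcp_rot"],3)[:,0])
c=snap("wrist");np.savez("w21.npz",**c);bedplates(c)
```

```text
[ 0.6392 -0.0744  0.1074] [ 0.995  0.103 -0.009]
world 644.0 -73.7 turner [ 25.7 -80.7] yaw 6.0 size 54.1 44.9
world 736.7 -2.8 turner [124.5 -18.7] yaw -84.3 size 142.8 6.8
```

Emit:
play_rows(
  commands=[
    [[0,0,-0.03],[0,0,0]],
    [[0,0,-0.0505],[0,0,0]],
    [[0,0,-0.0505],[0,0,0]],
    [[0,0,-0.0505],[0,0,0]],
  ],
)

```text
time_s: 47.0
position: [0.6425, -0.0735, 0.0614]
tcp_rot: [[0.994, -0.0, -0.106], [0.106, 0.0, 0.994], [-0.0, -1.0, 0.0]]
force: [-0.8, 0.1, 0.3]
opening: 0.861
```

Emit:
play_rows(
  commands=[
    [[0,0,0],[0,0,0]],
    [[0,0,0],[0,0,0]],
    [[0,0,0],[0,0,0]],
    [[0,0,0],[0,0,0]],
    [[0,0,0],[0,0,0]],
    [[0,0,0.04],[0,0,0]],
    [[0,0,0.09],[0,0,0]],
    [[0,0,0.09],[0,0,0]],
  ],
  gripper=0.03,
)

```text
time_s: 48.0
position: [0.6455, -0.0751, 0.1559]
tcp_rot: [[0.994, 0.009, -0.105], [0.105, -0.003, 0.994], [0.009, -1.0, -0.004]]
force: [0.7, 0.2, 0.2]
opening: 0.613
```

Emit:
play_rows(
  commands=[
    [[-0.03,0.045,0],[0,0,0]],
    [[-0.06,0.09,0],[0,0,0]],
    [[-0.09,0.14,0],[0,0,0]],
    [[-0.12,0.19,0],[0,0,0.015]],
    [[-0.15,0.24,0],[0,0,0.015]],
    [[-0.1536,0.29,0],[0,0,0.015]],
    [[-0.1536,0.34,0],[0,0,0.015]],
    [[-0.1536,0.3804,-0.02],[0,0,0.015]],
    [[-0.1536,0.3804,-0.04],[0,0,0.015]],
    [[-0.1536,0.3804,-0.04],[0,0,0.015]],
  ],
)

```text
time_s: 49.25
position: [0.4867, 0.3059, 0.1089]
tcp_rot: [[0.993, -0.006, -0.121], [0.121, -0.002, 0.993], [-0.006, -1.0, -0.002]]
force: [-0.0, -0.2, -0.6]
opening: 0.613
```

Emit:
play_rows(
  commands=[
    [[0,0,-0.025],[0,0,0]],
    [[0,0,-0.045],[0,0,0]],
    [[0,0,-0.045],[0,0,0]],
    [[0,0,-0.045],[0,0,0]],
    [[0,0,-0.045],[0,0,0]],
  ],
)

```text
time_s: 49.88
position: [0.4897, 0.3063, 0.0675]
tcp_rot: [[0.993, 0.002, -0.119], [0.119, 0.001, 0.993], [0.002, -1.0, 0.001]]
force: [-0.4, 0.4, -0.2]
opening: 0.613
```

Run:
```python
from h import *
for i in range(3):
    s=read_state();print(np.round(s["position"],4),np.round(s["force"],1),s["opening"])
    c=snap("wrist" if i==0 else "top")
    if i==0: save(c,"w22.png",scale=1.5)
    else: np.savez("t22.npz",**c)
```

```text
[0.4897 0.3063 0.0675] [-0.4  0.4 -0.2] 0.6128384960474307
[0.4896 0.3063 0.0674] [-0.   0.2 -0.7] 0.6119008135721693
[0.4894 0.3063 0.0672] [-0.   0.  -0.3] 0.6139831310811942
```

Pose as planned; lower the plate on to post_1.

Emit:
play_rows(
  commands=[
    [[0,0,-0.007],[0,0,0]],
    [[0,0,-0.011],[0,0,0]],
    [[0,0,-0.0145],[0,0,0]],
    [[0,0,-0.0145],[0,0,0]],
  ],
)

```text
time_s: 50.52
position: [0.4891, 0.3063, 0.0514]
tcp_rot: [[0.993, -0.0, -0.12], [0.12, -0.0, 0.993], [-0.0, -1.0, -0.0]]
force: [1.4, 0.6, -0.4]
opening: 0.613
```

Emit:
play_rows(
  commands=[
    [[0,0,-0.004],[0,0,0]],
    [[0,0,-0.0085],[0,0,0]],
    [[0,0,-0.0085],[0,0,0]],
    [[0,0,-0.0085],[0,0,0]],
  ],
)

```text
time_s: 51.02
position: [0.4891, 0.3063, 0.0435]
tcp_rot: [[0.993, 0.001, -0.12], [0.12, 0.0, 0.993], [0.001, -1.0, 0.0]]
force: [-0.3, 0.2, 1.9]
opening: 0.615
```

Run:
```python
from h import *
s=read_state();print(np.round(s["position"],4),np.round(s["force"],1),s["opening"])
```

```text
[0.4891 0.3063 0.0435] [-0.3  0.2  1.9] 0.615128023975565
```

Emit:
play_rows(
  commands=[
    [[0,0,0],[0,0,0]],
    [[0,0,0],[0,0,0]],
    [[0,0,0],[0,0,0]],
    [[0,0,0.04],[0,0,0]],
    [[0,0,0.09],[0,0,0]],
    [[0.02,-0.01,0.15],[0,0,0]],
    [[0.045,-0.03,0.2],[0,0,0]],
    [[0.045,-0.03,0.2],[0,0,0]],
    [[0.045,-0.03,0.2],[0,0,0]],
  ],
  gripper=0.068,
)

```text
time_s: 52.15
position: [0.5328, 0.2759, 0.2426]
tcp_rot: [[0.993, -0.002, -0.119], [0.119, -0.0, 0.993], [-0.002, -1.0, -0.0]]
force: [1.2, 0.6, 0.5]
opening: 0.782
```

Run:
```python
from h import *
s=read_state();print(np.round(s["position"],4),np.round(s["force"],1))
c=snap("wrist");jigplates(c)
a=cv2.resize(c["frame"][:,:,::-1],(512,384))
t=snap("side");b=cv2.resize(t["frame"][130:384,130:330,::-1],(288,366))
P=cloud(t);L=((P[...,:2]-TT)@TR)*1000
m=(t["depth"]>0)&(abs(L[...,1])<100)&(L[...,0]<-20)&(L[...,0]>-100)
print("tray z",np.percentile(P[...,2][m]*1000,[5,50,95]))
o=np.zeros((384,800,3),np.uint8);o[:,:512]=a;o[:366,512:]=b;cv2.imwrite("pics/fin.png",o)
```

```text
[0.5328 0.2759 0.2426] [1.2 0.6 0.5]
jigframe [ 120.3 -270.7] size 438.2 32.3 top z med/10/90 [316.3 313.9 318.1]
jigframe [ 168.9 -200.4] size 30.9 84.5 top z med/10/90 [306.7 300.  309.1]
jigframe [-187.8 -201.2] size 83.7 31.3 top z med/10/90 [306.7 300.1 309.3]
jigframe [ 47.1 -30.2] size 53.2 42.7 top z med/10/90 [24.8 23.7 25.8]
jigframe [-48.7 -29.7] size 52.9 41.6 top z med/10/90 [24.7 23.6 25.6]
jigframe [47.2 31.8] size 53.4 42.3 top z med/10/90 [25.  23.9 26. ]
tray z [23.34956742 25.64853836 34.78488415]
```

View pics/fin.png

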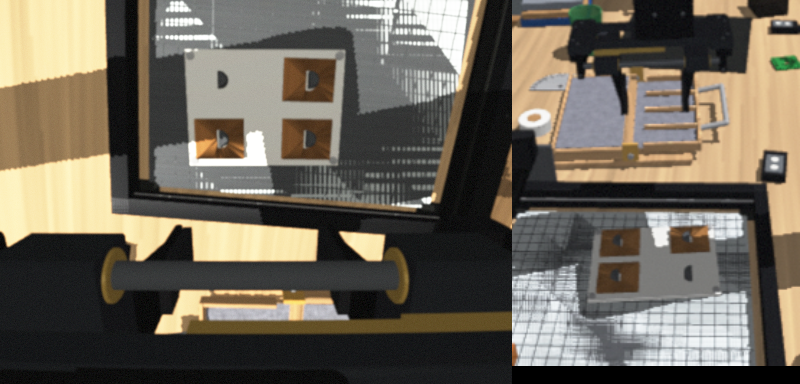

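All three plates are seated with their posts through the bores, the tray is flat, and the robot is clear of everything.

```bash
python3 -c "
from rig import *
print(hand_in())"
```

```text
the job is handed in; nothing more can be done
None
```

The job is done and handed in at about 52 s. All three plates are on jig posts 3, 4 and 1, engraved face down, and the tray is back flat.

- **Plates:** Only three were on the mat. I laid them in the lanes at y = -81, -27 and +27 mm, with the bore flats towards the hinge. I then swung the tray to its stop by the pull bar and laid it back down. All three lay plain side up on the bed.
- **Last checks:** All three plate tops measured about 24.7–25.0 mm above the desk, against 24 mm when fully seated. The measured centres were within 1.5 mm of the posts. The picture shows each post through its bore.
- **Tray and surroundings:** The tray floor read about 25 mm, so it is flat. The robot was clear of everything. The cartridge, tape roll and protractor look undisturbed in the last picture. The other bystanders were partly or wholly out of that view, so I did not check them.
- **Force and disturbances:** At the tray stop the force reached about 39 N through the fingers, and I backed off at once. I saw no plate knocked aside and no slackening of the grip. No other check failed.

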